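# Closing up the produce stall: hang the scoop, shut the bin

### The arm

A 6-joint arm with a two-finger parallel gripper is mounted at the origin on the work surface. World frame = base frame: x ahead of the robot, y to its left, z up, the work surface at z = 0. Lengths are in m, angles in rad, forces in N, time in s.
With the tool pointing down it reaches from about 0.35 to 0.975 m from the base axis. Payload 17.4 kg.
Tool frame: the origin (TCP) lies between the finger pads; the fingertips stand 19 mm ahead of it and the grasp point (between the pads) is the TCP (r.tips_ahead is the z of the fingertips in the tool frame, in m); z points along the fingers, y is the direction in which the jaws open and shut (so a half turn about z gives the same grasp; the last joint's range is limited). The gripper opens to 85 mm and grips with 20 to 120 N. Pads are 22 mm wide; open, the fingers measure 114 mm over their backs; the gripper's body (76 mm by 85 mm) begins 54 mm behind the grasp point. The pads swing forward as they close: fully open they stand 13 mm farther back than shut.
Start: joints at [-1.361, 0.116, 1.442, -0, 1.584, -0.038], TCP at [0.166, -0.654, 0.219] pointing down, gripper open.
Joint ranges: [-2.83, 2.83], [-0.83, 2.19], [0.07, 2.5], [-1.14, 4.28], [0.01, 3], [-2.97, 2.97]. Speed limits (rad/s): [1.89, 1.89, 2.22, 3.14, 3.14, 3.14].

### API

Orientations are given as a rotation vector (axis times angle).
In Python, from plant import r gives the robot as it stands.
- The arm moves only by the tool apply_moves, never from a script. Its argument "series" is a list of rows, each a list of 2 entries, a list of its own where there are three numbers: the shift along the tool's x, y, z in cm, then the turn about the tool's z in degrees. In form: [[[dx, dy, dz], roll], ...]. A call has 1 to 12 rows; each row is the pose to reach, as a shift and turn from the pose commanded when the call began, along the tool's axes at that moment; what a row does not reach only later rows make up. A row lasts 1/8 s, in which the tool goes at most 62.5 mm and 10.7 degrees, less where a joint would pass 70% of its speed; a pose out of reach is approached as far as the arm can. A call with a gripper value outside its range is refused whole. "claw" is the opening, from -1 (shut) to 1 (fully open), set as the call begins (left out, the last holds). The fingers move at their own pace and stop on an object; the grip force is fixed at half the most. Time passes only in rows, so rows that repeat a pose let the fingers close. It gives the time, the measured TCP pose, the force and the opening at its end, in the units of the state.
- r.read_state(): the state, without advancing time (a new reading comes with each control period).
- r.read_camera(name): name is "scene" or "top" or "wrist"; returns (picture, depth): 400x640x3 uint8, red, green, blue; 400x640 float32, m along the optical axis (not along the pixel's ray), 0 where there is no reading.
- r.camera_info(name): a dict with "intrinsics" (3x3 intrinsics, pixels), "R" (3x3) and "t" (3): a world point X has camera coordinates R X + t. Camera axes: x right, y down, z forward; pixel columns grow to the right and rows downward; lengths in m; the calibration is good to about 2 mm. A picture is of the moment at which its call begins: read the wrist's pose just before it. camera_info takes no time and is no camera call; for the wrist camera it gives the pose at the moment of the call.
- r.sign_off(): hands the job in, once; it reports no verdict.
The state is a dict: "clock": time; "joints": joint angles; "joint_velocities": joint speeds; "effort": joint torques, N m; "position": TCP position; "orientation": TCP orientation; "ft_force": force on the tool from outside, world axes, zero at the start; "moment": the same for the moment, N m; "opening": finger opening in m.
Only numpy, scipy, OpenCV 4.12 (cv2) and the standard library are available. Lean on these libraries where they do the work, as an engineer would, in place of code of your own. Each camera call takes 0.05 s, during which the arm holds its last target.

### The job

Close up the bin at the market stall: take the scoop out and hang it by its eye on the empty peg of the rack, so that it hangs with its bowl down. Then lower the bin's lid gently until it lies fully shut, without letting it slam. Leave the other goods and the brush and sieve on the rack as they are.

Things in the scene. Friction and masses are not known exactly. Their poses are not given: they have to be found in the camera images.
- scoop: the scoop, 195 mm long, about 180 g, loose, lying in the open bin, its bowl opening up. Origin: under the joint of handle and bowl, at the level of its underside; x runs from the handle to the bowl's lip, z up out of the bowl. Aluminium bowl from x = 0 to 90, 72 wide (y), 42 high, flat 36 mm wide bottom; wooden flat handle from x = -68 to 0, 22 wide (y), 12 thick, its middle at z = 30; centre of mass about x = 20, z = 20; steel wire eye at the handle's end
- scoop_eye (a point): centre of the scoop's wire eye (83 mm behind the scoop's origin, z = 30); the eye lies flat in the plane of the handle: clear hole 28 mm, wire 8 mm thick, 44 mm over all; hole axis = the scoop's z
- scoop_grip (a point): good place to grip the scoop: middle of the handle (x = -30, z = 30 in the scoop's frame), 22 mm wide along the scoop's y
- peg: the empty peg: a straight steel pin, 10 mm diameter, 60 mm long, on the front of the rack's top rail. Origin: its root at the rail (about 262 mm above the table); its z axis runs along the pin to its tip, away from the rail and 40 degrees above level; its y axis is level, along the rail. The three pegs of the rack stand 110 mm apart, in changing order; a brush hangs on one and a sieve on another
- peg_tip (a point): tip of the empty peg
- rack: fixed wooden peg rack: rail 340 wide (y), 24 deep (x = 0 to 24), from z = 235 to 295, on two posts at y = +-150. Origin: on the table below the middle of the rail's front; x points away from the pegs to the rack's back, so the pegs point to -x
- bin: fixed open wooden bin, 250 (x) x 260 (y) x 80 high, walls and floor 6 thick. Origin: centre of its underside; x points to the hinged side
- lid (a joint): hinge of the bin's lid, rad: 0 = closed, flat on the rim; 1.57 = upright; starts open. The stiff hinge holds the lid wherever it is left (about 0.45 N m to turn it)
- lid_hinge (a point): middle of the lid's hinge line, at the height of the bin's rim (80 mm up) on the bin's far (+x) side; the hinge line is along the bin's y
- lid_knob (a point): point on the lid's wooden knob, 30 mm out from the lid's outer face, at which to take it. The knob is a round stub 26 dia x 45 long, square to the outer face, which is the top when closed. The lid is 252 long from the hinge, 262 wide, 10 thick; the knob's axis is 215 mm from the hinge line, and this point is 40 mm above the hinge line when closed. Frame: x of the closed lid points to the hinge, z along the knob, y along the hinge
- sieve (a joint): sideways swing, rad, of the sieve that hangs on its peg; 0 = hanging straight
- sieve_low (a point): lower end of the hanging sieve, 70 wide, 160 long below its peg, flat, 8 thick
- brush (a joint): sideways swing, rad, of the brush that hangs on its peg; 0 = hanging straight
- brush_low (a point): lower end of the hanging brush, 52 wide, 160 long below its peg, 18 thick
- jar: bystander: tall amber glass jar, 60 dia x 150 high. Origin: centre of its underside
- weight_bin: bystander: small brass scale weight, 32 dia x 35 high, lying in a corner of the bin; it stays there. Origin: centre of its underside
- weight_big: bystander: brass scale weight, 52 dia x 60 high. Origin: centre of its underside
- cup: bystander: open aluminium measuring cup, 68 dia x 60 high. Origin: centre of its underside
- bowl: bystander: white bowl, 110 dia x 45 high. Origin: centre of its underside
- can: bystander: tin can, 70 dia x 90 high. Origin: centre of its underside
- jar_side: bystander: green glass jar, 70 dia x 120 high. Origin: centre of its underside

How it is judged:
On the way, in this order (a step that is already met when the one before it is completed fails the run):
1. the scoop hangs by its eye on the empty peg, let go (x of scoop_eye in the frame of peg between -0.015 and 0.015 m and y of scoop_eye in the frame of peg between -0.015 and 0.015 m and z of scoop_eye in the frame of peg between 0 and 0.056 m and angle between scoop's own x axis and vertical above 2.4 rad and linear speed of scoop below 0.05 m/s and contact force between scoop and the fingers below 0.05 N), for 0.2 s.
2. the lid is shut (value of joint lid below 0.03 rad), for 0.2 s.
At the end, for the whole second after the job is handed in: The scoop hangs at rest (under 50 mm/s), let go, on the empty peg: the peg passes through its eye (eye centre within 15 mm of the pin's axis on each side axis and 0 to 56 mm along it from the root), bowl down (handle within about 42 degrees of vertical); the lid is shut (under 0.03 rad) (all of step 1 and value of joint lid below 0.03 rad); the robot touches nothing.
It fails at once if the lid is swung down faster than 1.5 rad/s (dropped or slammed) (velocity of joint lid below -1.5 rad/s).
It fails at once if a jar, the can, cup, bowl or big weight on the table is moved by more than 40 mm (distance of any of jar, weight_big, cup, bowl, can, jar_side from where it was at the start of the episode above 0.04 m).
It fails at once if the small weight leaves the bin (height (world z) of weight_bin above 0.06 m).
It fails at once if the hanging sieve or brush is swung by more than 0.5 rad (value of joint any of sieve, brush above 0.5 rad or value of joint any of sieve, brush below -0.5 rad).
It also fails if it takes over 61 s, if anything falls off the work surface, if the arm or the gripper's body presses on something with over 40 N, if the wrist force passes 120 N, or if a joint passes its speed limit or range.

## Working session

There is one attempt and no reset: what is moved stays moved. The work goes in short steps, Python scripts to look and compute and a tool call to move; the robot and the scene stay as the last step left them, time stands still between calls to the robot, and variables do not carry over. Pictures are saved under pics/ and viewed, and the job is handed in when it is done.

Besides the shell and the picture viewer there is one more tool, called after "Call:" by a JSON object that holds its "op" and its "data". apply_moves: Moves the arm, as the interface text tells. Its arguments: {"type":"object","properties":{"series":{"type":"array","items":{"type":"array"}},"claw":{"type":"number"}},"required":["series"]}

```bash
ls; mkdir -p pics; python3 - <<'E'
from plant import r
import cv2,numpy as np
s=r.read_state();print(s)
for n in ["scene","top","wrist"]:
    i=r.camera_info(n);p,d=r.read_camera(n)
    cv2.imwrite(f"pics/{n}0.png",p[:,:,::-1]);np.savez(f"{n}0.npz",p=p,d=d,K=i["intrinsics"],R=i["R"],t=i["t"])
    print(n,i)
E
```

```text
pics
{'clock': 0.0, 'joints': array([-1.36079168e+00,  1.16515931e-01,  1.44228994e+00, -3.36441199e-06,
        1.58398683e+00, -3.77580440e-02]), 'joint_velocities': array([ 0.00021262,  0.00192864, -0.00118856, -0.00101961, -0.00176142,
        0.00162167]), 'effort': array([-3.91474905e-04, -7.31990218e+01, -6.32487345e+01, -1.42396557e-04,
        6.19081431e-03,  3.13644296e-05]), 'position': array([ 0.16550836, -0.65417941,  0.21772666]), 'orientation': array([-3.11633096e+00, -3.88042287e-01,  1.67345292e-04]), 'ft_force': array([ 0.9785937 , -0.16081718,  0.52268824]), 'moment': array([-0.03037742,  0.00495525, -0.02795597]), 'opening': 0.08535966396846943}
scene {'intrinsics': array([[451.59983233,   0.        , 320.7994432 ],
       [  0.        , 451.59983233, 200.10949338],
       [  0.        ,   0.        ,   1.        ]]), 'R': array([[-0.44076502,  0.89747168,  0.01645522],
       [ 0.68535237,  0.3483147 , -0.63950684],
       [-0.57967087, -0.27059462, -0.76860928]]), 't': array([ 0.25861054, -0.22837758,  1.77951796])}
top {'intrinsics': array([[363.61745711,   0.        , 316.38501491],
       [  0.        , 363.61745711, 199.87530332],
       [  0.        ,   0.        ,   1.        ]]), 'R': array([[ 0.01782436, -0.99929633,  0.03300192],
       [-0.99126106, -0.02197666, -0.13007125],
       [ 0.130705  , -0.03039509, -0.99095527]]), 't': array([-0.05040346,  0.56434257,  1.05981998])}
wrist {'intrinsics': array([[351.73498233,   0.        , 317.28499393],
       [  0.        , 351.73498233, 200.04549606],
       [  0.        ,   0.        ,   1.        ]]), 'R': array([[ 2.44860137e-01, -9.69558191e-01,  6.53978839e-04],
       [-9.23805126e-01, -2.33100419e-01,  3.03724026e-01],
       [-2.94325674e-01, -7.49740556e-02, -9.52759827e-01]]), 't': array([-0.6743938 , -0.03959046,  0.38014182])}
```

View pics/scene0.png

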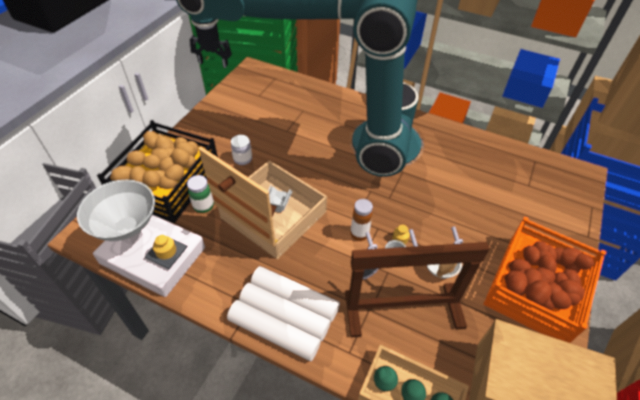

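View pics/top0.png

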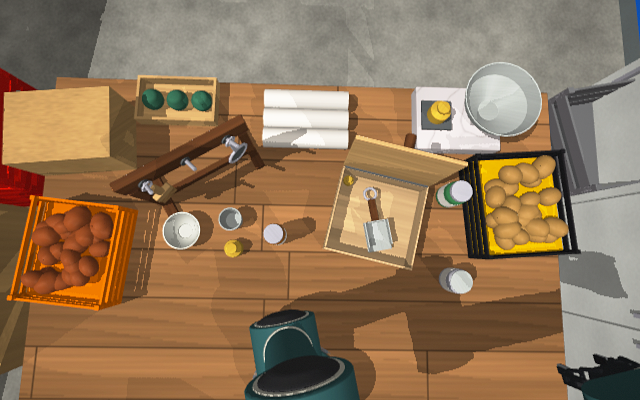

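View pics/wrist0.png

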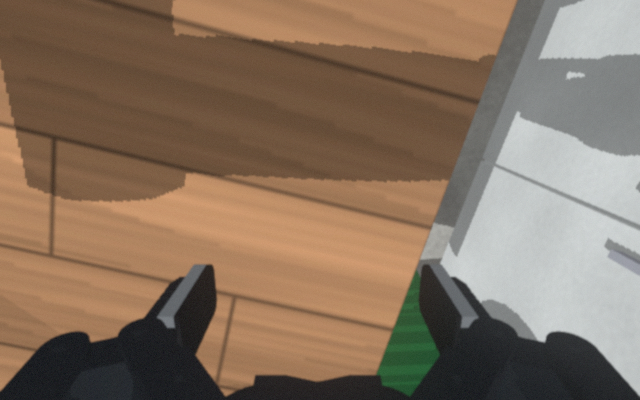

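The top view shows the scoop in the bin: eye near (371,192), handle near (375,208), bowl near (379,236). The rack is at upper left. Its pegs are near (145,187), (188,165) and (237,150), and the middle one looks empty. I'll enlarge both areas and turn pixels into points.

```bash
cat > h.py <<'E'
import numpy as np,cv2
def load(n):
    z=np.load(n+".npz");return z["p"],z["d"],z["K"],z["R"],z["t"]
def cloud(n):
    p,d,K,R,t=load(n)
    v,u=np.mgrid[:d.shape[0],:d.shape[1]]
    c=np.stack([(u-K[0,2])/K[0,0]*d,(v-K[1,2])/K[1,1]*d,d],-1)
    X=(c-t)@R
    X[d==0]=np.nan
    return p,X
def crop(n,x0,y0,x1,y1,out,f):
    p=load(n)[0][y0:y1,x0:x1,::-1]
    cv2.imwrite(out,cv2.resize(p,None,fx=f,fy=f,interpolation=cv2.INTER_CUBIC))
E
python3 - <<'E'
from h import *
crop("top0",100,110,270,250,"pics/rackc.png",4)
crop("top0",310,120,480,280,"pics/binc.png",3.7)
crop("scene0",330,190,500,340,"pics/srack.png",4)
p,X=cloud("top0")
np.set_printoptions(precision=3,suppress=True)
for u,v in [(371,192),(375,208),(379,236),(145,187),(188,165),(237,150),(215,150),(300,300),(350,200),(400,150),(435,165),(455,190)]:
    print((u,v),X[v,u])
E
```

```text
(371, 192) [ 0.597 -0.21   0.01 ]
(375, 208) [ 0.544 -0.215  0.045]
(379, 236) [ 0.461 -0.235  0.007]
(145, 187) [0.554 0.365 0.285]
(188, 165) [0.608 0.27  0.283]
(237, 150) [0.671 0.175 0.195]
(215, 150) [0.721 0.282 0.001]
(300, 300) [ 0.265  0.004 -0.001]
(350, 200) [ 0.571 -0.145  0.008]
(400, 150) [ 0.646 -0.219  0.325]
(435, 165) [ 0.624 -0.315  0.28 ]
(455, 190) [ 0.591 -0.428  0.123]
```

View pics/rackc.png

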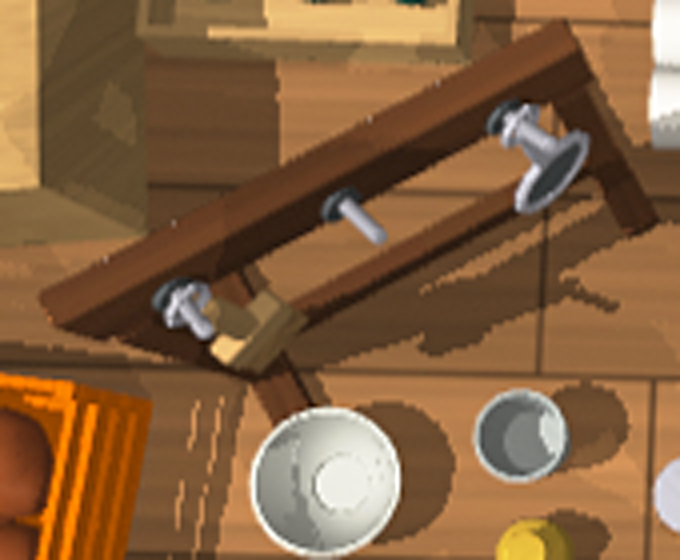

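View pics/binc.png

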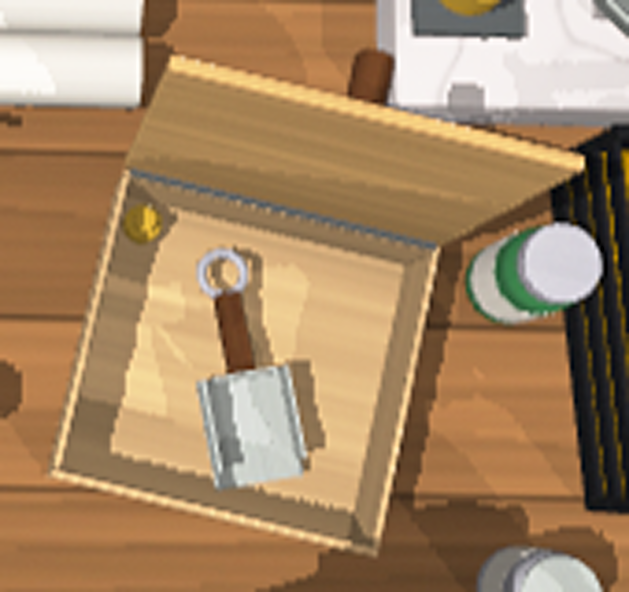

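View pics/srack.png

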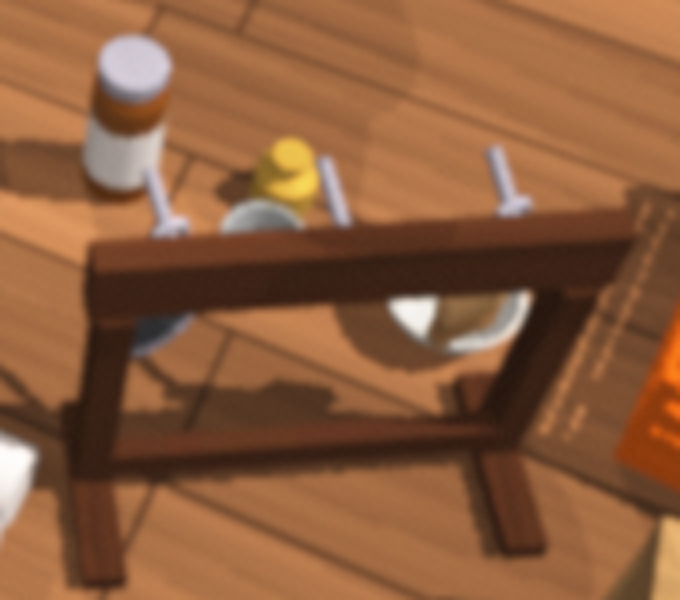

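The middle peg is the empty one: root near (185,161), tip near (195,169) in the top view. The sieve hangs to its right and the brush to its left. Next I'll measure the scoop, rack, peg and lid.

```bash
cat >> h.py <<'E'
np.set_printoptions(precision=4,suppress=True)
def ray(n,u,v):
    p,d,K,R,t=load(n)
    c=np.linalg.inv(K)@[u,v,1]; return -R.T@t, R.T@c
def onz(n,u,v,z):
    o,d=ray(n,u,v); return o+d*(z-o[2])/d[2]
def tri(a,b):
    (o1,d1),(o2,d2)=a,b
    A=np.stack([d1,-d2],1); s=np.linalg.lstsq(A,o2-o1,rcond=None)[0]
    p,q=o1+s[0]*d1,o2+s[1]*d2
    return (p+q)/2,np.linalg.norm(p-q)
E
python3 - <<'E'
from h import *
p,X=cloud("top0")
# rail top
m=np.abs(X[...,2]-.295)<.006; m[:, 260:]=0; m[:110]=0;m[220:]=0; m[:,:108]=0
hsv=cv2.cvtColor(p,cv2.COLOR_RGB2HSV)
m&=(hsv[...,1]>60)
n,l,st,_=cv2.connectedComponentsWithStats(m.astype(np.uint8)); k=1+np.argmax(st[1:,4]); P=X[l==k]
rect=cv2.minAreaRect((P[:,:2]*1000).astype(np.float32)); print("rail",rect,st[k],np.median(P[:,2]))
print(cv2.boxPoints(rect))
# scoop handle: brown dark in bin
b=np.zeros(m.shape,bool); b[180:250,345:410]=1
hm=b&(hsv[...,0]<20)&(hsv[...,1]>110)&(X[...,2]>.03)&(X[...,2]<.055)
n,l,st,_=cv2.connectedComponentsWithStats(hm.astype(np.uint8)); k=1+np.argmax(st[1:,4])
print("handle",st[k],np.median(X[l==k],0)); v,u=np.nonzero(l==k)
Q=np.array([onz("top0",a,c,.042) for a,c in zip(u,v)]); r2=cv2.minAreaRect((Q[:,:2]*1000).astype(np.float32)); print(r2)
# metal in scoop
mm=b&(hsv[...,1]<60)&(X[...,2]>.012)
for z in[.036,.045]:
  n,l,st,ce=cv2.connectedComponentsWithStats(mm.astype(np.uint8))
  for k in range(1,n):
    if st[k,4]>15: print(z,st[k],onz("top0",*ce[k],z))
print("eye",onz("top0",370,193.8,.036),"joint",onz("top0",375.1,220,.042))
tip=onz("top0",194.7,168.8,.30);print("tip(top) z.30",tip,"root",onz("top0",185,161.3,.262))
print(tri(ray("top0",194.7,168.8),ray("scene0",330+327/4,190+160/4)))
E
```

```text
rail ((636.9719848632812, 291.4520568847656), (24.755033493041992, 338.87054443359375), 30.78948211669922) [ 109  114  136   78 1551] 0.29468826719609015
[[539.6077 430.6702]
 [713.0704 139.5622]
 [734.3363 152.2339]
 [560.8735 443.3419]]
handle [368 199  11  22 157] [ 0.5404 -0.2097  0.0426]
((540.0446166992188, -209.5706024169922), (63.915924072265625, 22.71731185913086), 11.14755916595459)
0.036 [399 180  11   3  17] [ 0.6306 -0.3093  0.036 ]
0.036 [363 187  14  13  80] [ 0.5908 -0.2009  0.036 ]
0.036 [363 219  30  31 394] [ 0.468 -0.229  0.036]
0.045 [399 180  11   3  17] [ 0.6289 -0.3067  0.045 ]
0.045 [363 187  14  13  80] [ 0.5894 -0.1993  0.045 ]
0.045 [363 219  30  31 394] [ 0.4677 -0.2272  0.045 ]
eye [ 0.5877 -0.2021  0.036 ] joint [ 0.5077 -0.2163  0.042 ]
tip(top) z.30 [0.5962 0.249  0.3   ] root [0.622  0.2849 0.262 ]
(array([0.5955, 0.2511, 0.3002]), np.float64(0.004432358006576559))
```

```bash
cat >> h.py <<'E'
def proj(n,X):
    p,d,K,R,t=load(n); c=K@(R@np.asarray(X)+t); return c[:2]/c[2]
E
python3 - <<'E'
from h import *
a=np.radians(30.8);M=np.array([.6263,.2851,0]);ux=np.array([np.cos(a),np.sin(a),0]);uy=np.array([-np.sin(a),np.cos(a),0])
for n,(x0,y0,x1,y1) in [("top0",(100,110,270,250)),("scene0",(330,190,500,340))]:
    f=4;im=cv2.resize(load(n)[0][y0:y1,x0:x1,::-1],None,fx=f,fy=f,interpolation=cv2.INTER_CUBIC)
    for k in(-.11,0,.11):
        root=M+uy*k+[0,0,.262];tip=root-ux*.06*np.cos(np.radians(40))+[0,0,.06*np.sin(np.radians(40))]
        q=[tuple(int(round((c-o+.5)*f)) for c,o in zip(proj(n,X),(x0,y0))) for X in(root,tip)]
        cv2.line(im,*q,(0,0,255),1);cv2.circle(im,q[1],4,(0,255,0),1)
    for y,x,z in[(-.17,0,.295),(.17,0,.295),(.17,0,.235),(-.17,0,.235)]:
        q=proj(n,M+uy*y+ux*x+[0,0,z]);cv2.circle(im,(int((q[0]-x0+.5)*f),int((q[1]-y0+.5)*f)),4,(255,0,255),1)
    cv2.imwrite(f"pics/ov_{n}.png",im)
E
```

```text
(no output)
```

View pics/ov_top0.png

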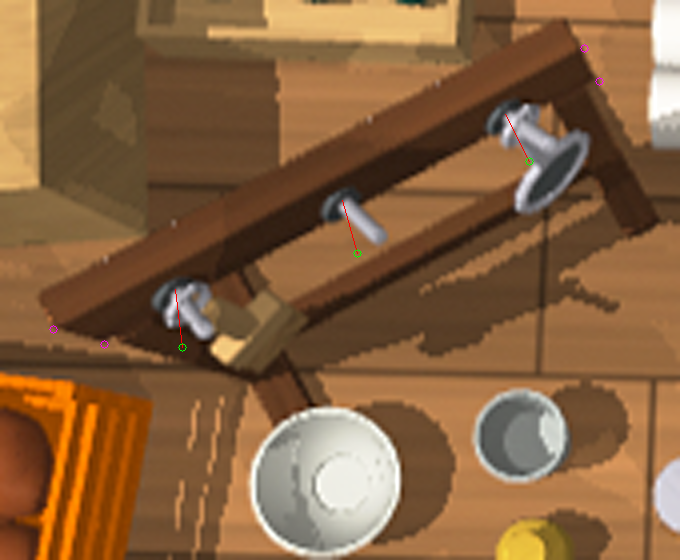

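View pics/ov_scene0.png

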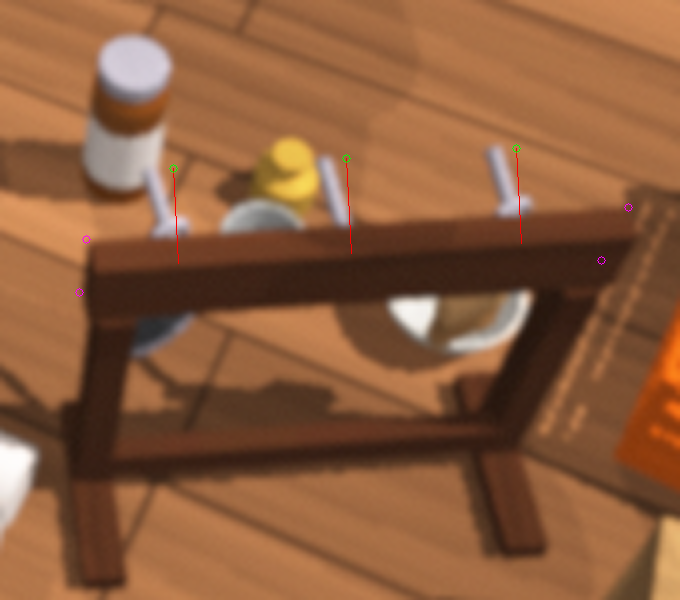

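```bash
python3 - <<'E'
from h import *
p,X=cloud("top0"); hsv=cv2.cvtColor(p,cv2.COLOR_RGB2HSV)
for v in range(156,174):
    print(v,[(u,tuple((X[v,u]*1000).round().astype(int))) for u in range(182,199) if hsv[v,u,1]<90 and X[v,u,2]>.24])
o,_=ray("top0",0,0);print(o)
P=X[120:200,105:250].reshape(-1,3);print(len(P))
E
```

```text
156 []
157 [(184, (np.int64(628), np.int64(282), np.int64(279))), (185, (np.int64(629), np.int64(281), np.int64(275))), (186, (np.int64(629), np.int64(279), np.int64(276))), (187, (np.int64(631), np.int64(278), np.int64(271))), (188, (np.int64(631), np.int64(277), np.int64(268)))]
158 [(183, (np.int64(626), np.int64(285), np.int64(278))), (184, (np.int64(626), np.int64(282), np.int64(278))), (185, (np.int64(627), np.int64(281), np.int64(276))), (186, (np.int64(628), np.int64(281), np.int64(270))), (187, (np.int64(629), np.int64(279), np.int64(266))), (188, (np.int64(630), np.int64(278), np.int64(263))), (189, (np.int64(632), np.int64(278), np.int64(256)))]
159 [(182, (np.int64(624), np.int64(288), np.int64(275))), (183, (np.int64(625), np.int64(286), np.int64(274))), (184, (np.int64(624), np.int64(283), np.int64(275))), (185, (np.int64(625), np.int64(282), np.int64(273))), (186, (np.int64(626), np.int64(280), np.int64(270))), (187, (np.int64(626), np.int64(278), np.int64(271))), (188, (np.int64(629), np.int64(280), np.int64(257))), (189, (np.int64(629), np.int64(278), np.int64(255)))
[... 3351 characters left out ...]
(600), np.int64(248), np.int64(302)))]
168 [(192, (np.int64(598), np.int64(255), np.int64(302))), (193, (np.int64(598), np.int64(252), np.int64(302))), (194, (np.int64(598), np.int64(250), np.int64(301))), (195, (np.int64(598), np.int64(249), np.int64(299))), (196, (np.int64(598), np.int64(246), np.int64(300)))]
169 [(193, (np.int64(595), np.int64(252), np.int64(302))), (194, (np.int64(596), np.int64(251), np.int64(299))), (195, (np.int64(596), np.int64(248), np.int64(301))), (196, (np.int64(596), np.int64(247), np.int64(298)))]
170 [(194, (np.int64(593), np.int64(251), np.int64(300))), (195, (np.int64(594), np.int64(249), np.int64(298)))]
171 []
172 []
173 []
[ 0.4218 -0.0058  1.1253]
11600
```

```bash
cat >> h.py <<'E'
from scipy.spatial.transform import Rotation as Ro
E
python3 - <<'E'
from h import *
from plant import r
s=r.read_state();T=Ro.from_rotvec(s["orientation"]).as_matrix();p=s["position"];print(T)
i=r.camera_info("wrist");c=-i["R"].T@i["t"]
print("cam in tool",T.T@(c-p),"axes(cols x,y,z)",T.T@i["R"].T, r.tips_ahead)
for roll in (0,):
  for tgt in ([.50,.17,.46],[.54,-.21,.25]): print(tgt,"shift cm",T.T@(np.array(tgt)-p)*100)
# lid
P,X=cloud("top0")
for n,u,v in [("lid knob",310+375/3.7,120+60/3.7),("lid edge R",310+580/3.7,120+165/3.7),("edge L",310+175/3.7,120+62/3.7),("hingeL",310+130/3.7,120+175/3.7),("hingeR",310+437/3.7,120+246/3.7),("frontL",310+55/3.7,120+472/3.7),("frontR",310+375/3.7,120+550/3.7)]:
    print(n,X[int(v),int(u)],X[int(v)+1,int(u)],onz("top0",u,v,.08))
E
```

```text
[[ 0.9695  0.2453 -0.0002]
 [ 0.2453 -0.9695  0.0009]
 [ 0.0001 -0.0009 -1.    ]]
cam in tool [ 0.0775 -0.0008 -0.1568] axes(cols x,y,z) [[-0.0004 -0.9527 -0.3038]
 [ 1.     -0.0009  0.0016]
 [-0.0018 -0.3038  0.9527]] 0.019
[0.5, 0.17, 0.46] shift cm [ 52.6451 -71.7247 -24.1376]
[0.54, -0.21, 0.25] shift cm [ 47.2021 -33.8843  -3.1738]
lid knob [ 0.6855 -0.2499  0.3078] [ 0.6836 -0.2504  0.306 ] [ 0.7583 -0.319   0.08  ]
lid edge R [ 0.6156 -0.3668  0.3328] [ 0.6133 -0.3669  0.3325] [ 0.6756 -0.4842  0.08  ]
edge L [ 0.6739 -0.1193  0.3329] [ 0.6725 -0.1197  0.3299] [ 0.752  -0.1564  0.08  ]
hingeL [ 0.6592 -0.1204  0.0798] [ 0.6581 -0.1213  0.0712] [ 0.6582 -0.1207  0.08  ]
hingeR [ 0.6083 -0.3662  0.0795] [ 0.6051 -0.3657  0.0805] [ 0.6067 -0.3663  0.08  ]
frontL [ 0.4245 -0.0619  0.0819] [ 0.4217 -0.0622  0.0766] [ 0.4229 -0.0645  0.08  ]
frontR [ 0.3695 -0.3113  0.0809] [ 0.3667 -0.3114  0.0806] [ 0.3677 -0.3126  0.08  ]
```

```bash
cat >> h.py <<'E'
def shift(*tgts):
    from plant import r
    s=r.read_state();T=Ro.from_rotvec(s["orientation"]).as_matrix();p=s["position"]
    print("at",p,"az x",np.degrees(np.arctan2(T[1,0],T[0,0])),"clk",s["clock"],"F",s["ft_force"],"open",s["opening"],"j",s["joints"])
    for t in tgts: print(t,"shift cm",(T.T@(np.array(t)-p)*100).round(2))
E
python3 -c "
from h import *
shift([.532,-.211,.30],[.532,-.211,.25])"
```

```text
at [ 0.1655 -0.6542  0.2179] az x 14.196675730684095 clk 0.15 F [ 0.23   -0.7418  0.2048] open 0.08517749721049701 j [-1.3608  0.1164  1.4421  0.      1.584  -0.0378]
[0.532, -0.211, 0.3] shift cm [ 46.4  -33.99  -8.17]
[0.532, -0.211, 0.25] shift cm [ 46.4  -33.98  -3.17]
```

Call:
{"op": "apply_moves", "data": {"series": [[[4, -2, -4], 0], [[8, -5, -6], 0], [[13, -9, -8], 0], [[18, -13, -8], 1], [[23, -17, -8], 1], [[28, -21, -8], 2], [[33, -25, -8], 2.7], [[38, -29, -8], 2.7], [[43, -32, -8], 2.7], [[46.4, -34, -8], 2.7], [[46.4, -34, -8], 2.7], [[46.4, -34, -8], 2.7]], "claw": 0.5}}

```text
clock: 1.65
position: [0.5318, -0.2111, 0.2983]
orientation: [-3.126, -0.315, 0.001]
ft_force: [-0.4, -1.2, 0.6]
opening: 0.0641
```

```bash
cat >> h.py <<'E'
def snap(n,name):
    from plant import r
    i=r.camera_info(n);p,d=r.read_camera(n)
    cv2.imwrite(f"pics/{name}.png",p[:,:,::-1]);np.savez(f"{name}.npz",p=p,d=d,K=i["intrinsics"],R=i["R"],t=i["t"])
E
python3 -c "
from h import *
shift([.532,-.211,.038]);snap('wrist','w1')"
```

```text
at [ 0.5318 -0.2111  0.2983] az x 11.519860240484523 clk 1.65 F [-0.3748 -1.2462  0.6352] open 0.06411061895543013 j [-0.4223 -0.1174  1.5471 -0.0002  1.7124  0.9474]
[0.532, -0.211, 0.038] shift cm [ 0.04 -0.   26.03]
```

View pics/w1.png

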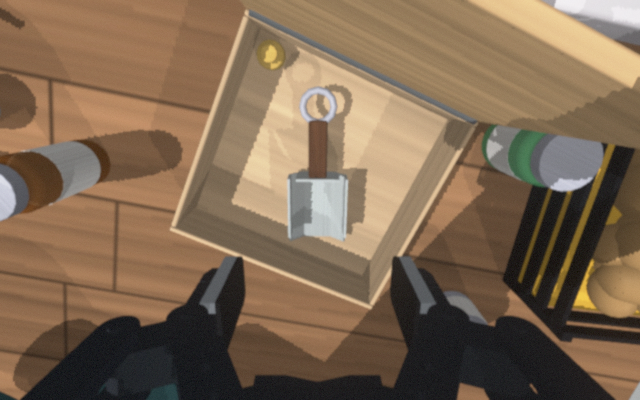

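The wrist view shows the scoop standing upright in the picture: eye at (318,106), handle at (317,149), bowl at (318,206). The alignment looks right, so I'll check the position.

```bash
python3 -c "
from h import *
for n,u,v,z in [('eye',318.5,106,.036),('h top',318,123,.042),('h bot',317.5,176,.042),('bowlL',290,175,.048),('bowlR',347,175,.048)]: print(n,onz('w1',u,v,z))"
```

```text
eye [ 0.5883 -0.2009  0.036 ]
h top [ 0.5699 -0.204   0.042 ]
h bot [ 0.5084 -0.216   0.042 ]
bowlL [ 0.5045 -0.1834  0.048 ]
bowlR [ 0.518  -0.2498  0.048 ]
```

Call:
{"op": "apply_moves", "data": {"series": [[[0, 0, 5], 0], [[0, 0, 10], 0], [[0, 0, 15], 0], [[0, 0, 19], 0], [[0, 0, 22], 0], [[0, 0, 24.5], 0], [[0, 0, 26], 0], [[0, 0, 26], 0]]}}

```text
clock: 2.7
position: [0.5313, -0.2114, 0.038]
orientation: [-3.125, -0.313, 0.002]
ft_force: [-0.6, 0.3, -0.9]
opening: 0.0639
```

Call:
{"op": "apply_moves", "data": {"series": [[[0, 0, 0], 0], [[0, 0, 0], 0], [[0, 0, 0], 0], [[0, 0, 0], 0], [[0, 0, 0], 0], [[0, 0, 0], 0]], "claw": -1}}

```text
clock: 3.45
position: [0.532, -0.2109, 0.0385]
orientation: [-3.126, -0.315, 0.0]
ft_force: [-0.3, 0.6, -0.1]
opening: -0.0001
```

```bash
python3 -c "
from h import *
shift();snap('wrist','w2')"
```

```text
at [ 0.532  -0.2109  0.0385] az x 11.496688069904904 clk 3.45 F [-0.2933  0.6281 -0.1248] open -0.00014320051558060085 j [-0.4221  0.0022  1.8602  0.      1.2793  0.948 ]
```

View pics/w2.png

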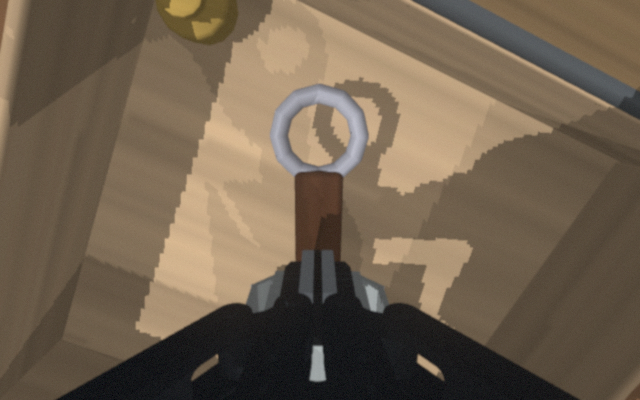

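```bash
python3 -c "
from h import *
p,X=cloud('w2')
for u,v in [(320,95),(279,132),(360,132),(320,180),(320,210),(320,240),(318,262),(318,280),(318,290),(330,270),(262,295),(375,295),(200,260),(200,20)]: print(u,v,X[v,u])
snap('scene','s2');crop('s2',200,150,340,250,'pics/s2c.png',5)
snap('top','t2');crop('t2',310,120,480,280,'pics/t2c.png',3.7)"
```

```text
320 95 [ 0.6052 -0.1967  0.042 ]
279 132 [ 0.5869 -0.1825  0.0429]
360 132 [ 0.5936 -0.2167  0.0415]
320 180 [ 0.5699 -0.2039  0.0443]
320 210 [ 0.5557 -0.2068  0.0431]
320 240 [ 0.5416 -0.2097  0.0443]
318 262 [ 0.5424 -0.2085  0.068 ]
318 280 [ 0.5429 -0.2084  0.0828]
318 290 [ 0.5421 -0.2085  0.0882]
330 270 [ 0.543  -0.2131  0.0739]
262 295 [ 0.4926 -0.1866  0.0227]
375 295 [ 0.507  -0.2481  0.0256]
200 260 [ 0.4989 -0.1464  0.0078]
200 20 [ 0.6247 -0.1411  0.0307]
```

View pics/s2c.png

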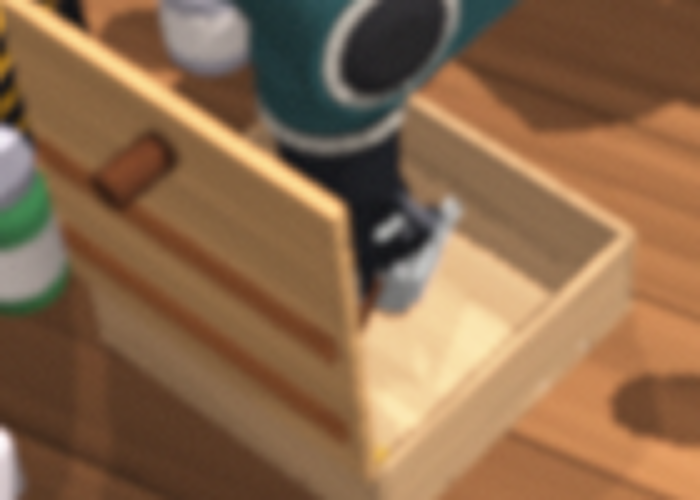

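View pics/t2c.png

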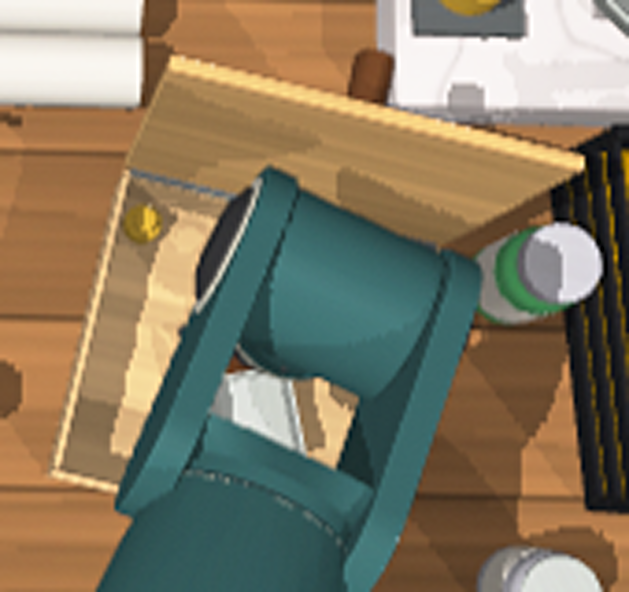

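```bash
python3 -c "
from h import *
from plant import r
p,X=cloud('w2')
for u in (308,318,328):
  for v in range(242,296,4): print(u,v,X[v,u],p[v,u])
crop('w2',230,160,410,320,'pics/w2c.png',4)
print(r.read_state()); print([a for a in dir(r) if a[0]!='_'])"
```

```text
308 242 [ 0.5393 -0.2044  0.0439] [78 53 38]
308 246 [ 0.5374 -0.2048  0.0442] [81 56 43]
308 250 [ 0.5411 -0.2044  0.056 ] [77 71 71]
308 254 [ 0.5409 -0.2045  0.0595] [77 78 81]
308 258 [ 0.5413 -0.2045  0.064 ] [78 78 79]
308 262 [ 0.541  -0.2047  0.0669] [75 77 80]
308 266 [ 0.5409 -0.2048  0.07  ] [79 82 83]
308 270 [ 0.5414 -0.2048  0.0742] [76 77 80]
308 274 [ 0.5413 -0.2048  0.0771] [75 77 80]
308 278 [ 0.5417 -0.2049  0.0806] [78 81 81]
308 282 [ 0.5419 -0.2049  0.0838] [75 78 81]
308 286 [ 0.5417 -0.205   0.086 ] [77 80 81]
308 290 [ 0.5417 -0.205   0.0886] [74 78 79]
308 294 [ 0.5419 -0.2051  0.0914] [88 91 95]
318 242 [ 0.5403 -0.209   0.0441] [56 42 33]
318 246 [ 0.5382 -0.2095  0.0439] [54 35 26]
318 250 [ 0.5419 -0.2087  0.0559] [40 32 30]
318 254 [ 0.5425 -0.2085  0.0611] [36 32 27]
318 258 [ 0.542  -0.2086  0.0638] [36 31 28]
318 262 [ 0.5424 -0.2085  0.068 ] [29 29 26]
318 266 [ 0.5423 -0.2085  0.0713] [34 28 29]
318 270 [ 0.5422 -0.2085  0.0743] [28 24 22]
318 274 [ 0.5424 -0.2085  0.0777] [31 25 24]
318 278 [ 0.5428 -0.2084  0.0812] [32 31 26]
318 282 [ 0.5423 -0.
[... 653 characters left out ...]
]
328 286 [ 0.5427 -0.212   0.0853] [75 78 79]
328 290 [ 0.5429 -0.2119  0.0884] [73 77 79]
328 294 [ 0.5433 -0.2117  0.0915] [82 84 88]
{'clock': 3.6, 'joints': array([-0.4221,  0.0022,  1.8602,  0.    ,  1.2792,  0.948 ]), 'joint_velocities': array([ 0.0013, -0.0004,  0.0022, -0.0022,  0.0003, -0.0007]), 'effort': array([  0.0071, -58.3211, -58.1147,   0.0005,   0.0011,  -0.    ]), 'position': array([ 0.532 , -0.211 ,  0.0385]), 'orientation': array([-3.1258, -0.3147,  0.    ]), 'ft_force': array([ 0.1359,  0.144 , -0.1426]), 'moment': array([ 0.0096, -0.0094,  0.0117]), 'opening': -4.577265641443027e-05}
['MotionError', 'camera_info', 'read_camera', 'read_state', 'sign_off', 'tips_ahead']
```

View pics/w2c.png

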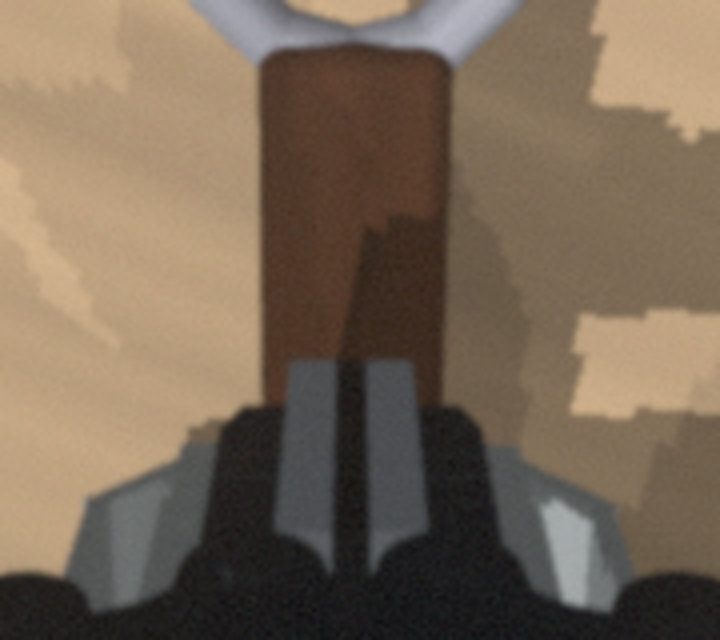

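```bash
python3 -c "
from h import *
T=Ro.from_rotvec([-3.126,-.315,.001]).as_matrix();pz={'w1':[.5318,-.2111,.2983],'w2':[.532,-.2109,.0385]}
for n in pz:
  p,X=cloud(n);Y=(X-pz[n])@T
  m=(Y[...,2]<.06)&(Y[...,2]>-.2)&(np.abs(Y[...,0])<.06)&(np.abs(Y[...,1])<.07)
  m&=p.max(-1)<110 
  v,u=np.nonzero(m); Z=Y[m]
  for s in(-1,1):
    q=Z[(Z[:,1]*s>0)&(Z[:,0]<.02)&(Z[:,2]<.005)]; k=np.argsort(-q[:,2])[:10]; print(n,s,q[k].mean(0),np.percentile(q,[1,99],axis=0))
"
```

```text
w1 -1 [-0.0022 -0.0326 -0.0204] [[-0.0091 -0.0653 -0.0997]
 [ 0.0173 -0.0022 -0.0265]]
w1 1 [-0.0029  0.0316 -0.0203] [[-0.0092  0.0022 -0.0998]
 [ 0.0173  0.0639 -0.0264]]
w2 -1 [-0.0274 -0.0313  0.0048] [[-0.0254 -0.0544 -0.0998]
 [ 0.0175 -0.0006 -0.0031]]
w2 1 [-0.0262  0.0266  0.0047] [[-0.0258  0.0004 -0.0998]
 [ 0.0174  0.0533 -0.0035]]
```

The fingers closed on nothing. In the wrist depth picture their tips sit about 17 mm behind the reported TCP, at z ≈ 0.055, rather than 19 mm ahead of it. The pads are just above the handle, whose top is at z ≈ 0.043. So the working grasp point is about 36 mm behind the reported TCP. I'll reopen and go lower in small steps while watching the force.

Call:
{"op": "apply_moves", "data": {"series": [[[0, 0, 0], 0], [[0, 0, 0], 0], [[0, 0, 0], 0], [[0, 0, 0], 0], [[0, 0, 0.5], 0], [[0, 0, 1], 0], [[0, 0, 1.5], 0], [[0, 0, 2], 0], [[0, 0, 2], 0]], "claw": 0.4}}

```text
clock: 4.72
position: [0.5317, -0.2109, 0.0179]
orientation: [-3.125, -0.315, 0.001]
ft_force: [-0.1, 0.5, 0.3]
opening: 0.0598
```

```bash
python3 -c "
from h import *
shift();snap('wrist','w3')"
```

```text
at [ 0.5317 -0.2109  0.0179] az x 11.498469375890021 clk 4.725 F [-0.1392  0.5227  0.3376] open 0.05976171868315094 j [-0.4221  0.0231  1.8754 -0.      1.2439  0.948 ]
```

View pics/w3.png

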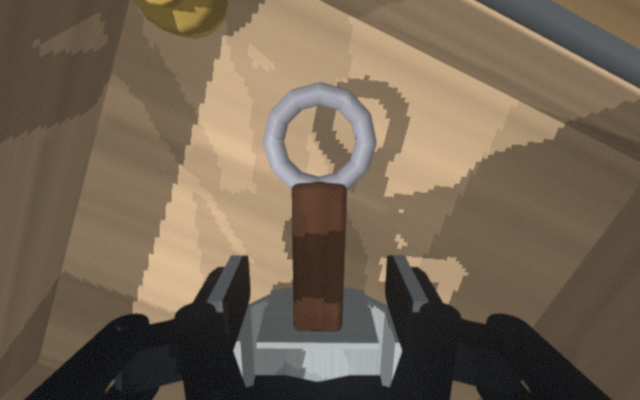

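The handle is centred between the open fingers (columns 293–347, fingers at 240 and 395). I'll go 17 mm lower and close.

Call:
{"op": "apply_moves", "data": {"series": [[[0, 0, 0.5], 0], [[0, 0, 1], 0], [[0, 0, 1.4], 0], [[0, 0, 1.7], 0], [[0, 0, 1.7], 0]]}}

```text
clock: 5.4
position: [0.5319, -0.2109, 0.0012]
orientation: [-3.126, -0.315, 0.001]
ft_force: [-0.4, 0.4, -0.1]
opening: 0.0595
```

Call:
{"op": "apply_moves", "data": {"series": [[[0, 0, 0], 0], [[0, 0, 0], 0], [[0, 0, 0], 0], [[0, 0, 0], 0], [[0, 0, 0], 0], [[0, 0, 0], 0]], "claw": -1}}

```text
clock: 6.15
position: [0.5321, -0.211, 0.0016]
orientation: [3.126, 0.315, 0.0]
ft_force: [0.1, 0.5, 2.7]
opening: 0.0208
```

```bash
python3 -c "
from h import *
shift();snap('wrist','w4')"
```

```text
at [ 0.5321 -0.211   0.0016] az x 11.497186625906389 clk 6.15 F [0.0774 0.4693 2.6682] open 0.020774705007229406 j [-0.4221  0.0411  1.8863 -0.      1.214   0.948 ]
```

View pics/w4.png

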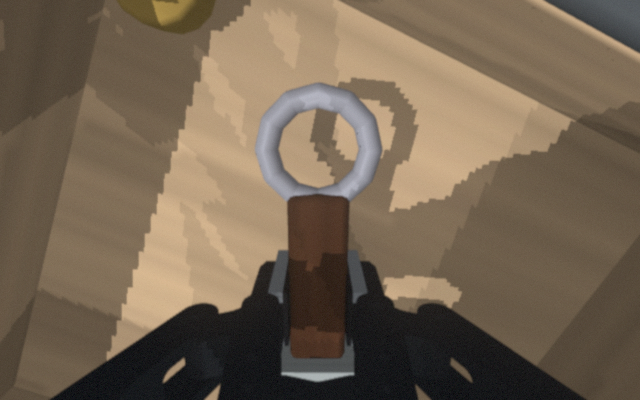

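Gripped: the opening reads 21 mm on the handle. Lifting.

Call:
{"op": "apply_moves", "data": {"series": [[[0, 0, -1], 0], [[0, 0, -3], 0], [[0, 0, -6], 0], [[0, 0, -10], 0], [[0, 0, -15], 0], [[0, 0, -20], 0], [[0, 0, -25], 0], [[0, 0, -30], 0], [[0, 0, -34], 0], [[0, 0, -37], 0], [[0, 0, -37], 0]]}}

```text
clock: 7.58
position: [0.5319, -0.2109, 0.3751]
orientation: [3.124, 0.314, 0.006]
ft_force: [-0.8, 0.1, -2.4]
opening: 0.0213
```

```bash
python3 -c "
from h import *
from plant import r
shift([.512,.157,.375]);snap('wrist','w5')
s=r.read_state();T=Ro.from_rotvec(s['orientation']).as_matrix()
p,X=cloud('w5');Y=(X-s['position'])@T
for u,v in [(319,95),(268,145),(370,145),(319,205),(319,230),(319,250),(319,340)]:print(u,v,p[v,u],Y[v,u])"
```

```text
at [ 0.5319 -0.2109  0.3751] az x 11.49760534899402 clk 7.575 F [-0.7976  0.0708 -2.3895] open 0.021263197825433254 j [-0.4221 -0.1087  1.4159  0.      1.8297  0.948 ]
[0.512, 0.157, 0.375] shift cm [  5.38 -36.45  -0.07]
319 95 [224 224 233] [nan nan nan]
268 145 [194 194 206] [ 0.0593 -0.017  -0.0418]
370 145 [210 211 221] [ 0.0595  0.0168 -0.0432]
319 205 [113  80  61] [ 0.0394 -0.     -0.0454]
319 230 [104  73  51] [ 0.0298 -0.     -0.0443]
319 250 [103  72  51] [ 0.0218  0.     -0.0438]
319 340 [109  72  51] [-0.0162  0.     -0.045 ]
```

View pics/w5.png

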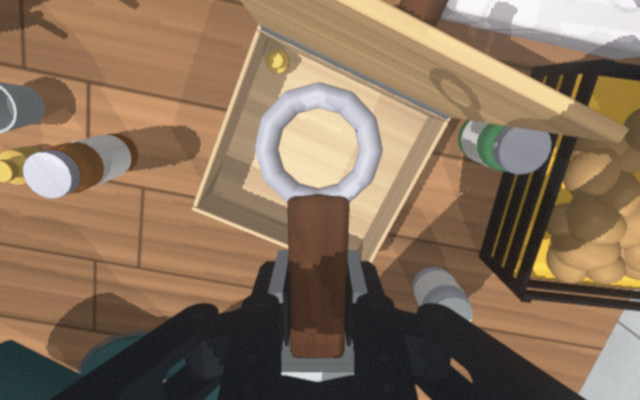

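Call:
{"op": "apply_moves", "data": {"series": [[[0, -2, 0], 0], [[0.5, -6, 0], -4], [[1, -10, 0], -8], [[2, -14, 0], -12], [[2.5, -18, 0], -16], [[3, -22, 0], -20], [[4, -26, 0], -24], [[4.5, -30, 0], -29], [[5, -34, 0], -33], [[5.4, -36.5, 0], -36.5], [[5.4, -36.5, 0], -36.5], [[5.4, -36.5, 0], -36.5]]}}

```text
clock: 9.12
position: [0.5116, 0.1573, 0.3709]
orientation: [-2.87, -1.277, 0.001]
ft_force: [0.7, -0.3, -2.5]
opening: 0.0211
```

```bash
python3 -c "
from h import *
shift();snap('wrist','w6')"
```

```text
at [0.5116 0.1573 0.3709] az x 47.967946958224665 clk 9.125 F [ 0.6738 -0.322  -2.4732] open 0.021117993640313044 j [ 0.2508 -0.186   1.4915 -0.0001  1.8369  0.9843]
```

View pics/w6.png

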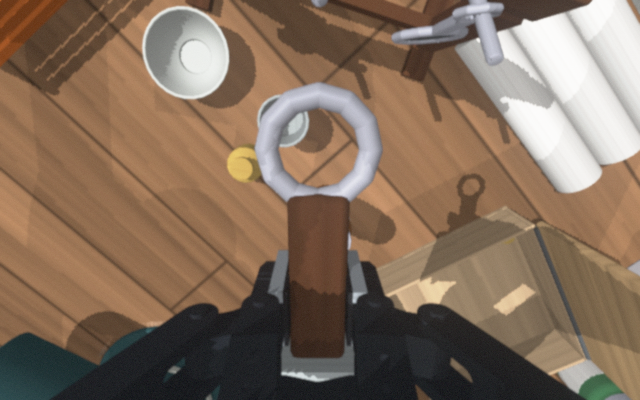

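The peg's tip just shows at the top edge, at (318,3), in line with the eye. I'll move forward and up for a full view.

Call:
{"op": "apply_moves", "data": {"series": [[[2, 0, -2], 0], [[4, 0, -3], 0], [[6, 0, -4], 0], [[6, 0, -4], 0], [[6, 0, -4], 0]]}}

```text
clock: 9.8
position: [0.5521, 0.2013, 0.4111]
orientation: [-2.871, -1.276, 0.001]
ft_force: [-0.5, -0.9, -2.5]
opening: 0.0208
```

```bash
python3 -c "
from h import *
shift();snap('wrist','w7')"
```

```text
at [0.5521 0.2013 0.4111] az x 47.941323954109485 clk 9.8 F [-0.485  -0.9408 -2.5222] open 0.020833819621702866 j [ 0.3063 -0.0594  1.3114 -0.0001  1.8902  1.0403]
```

View pics/w7.png

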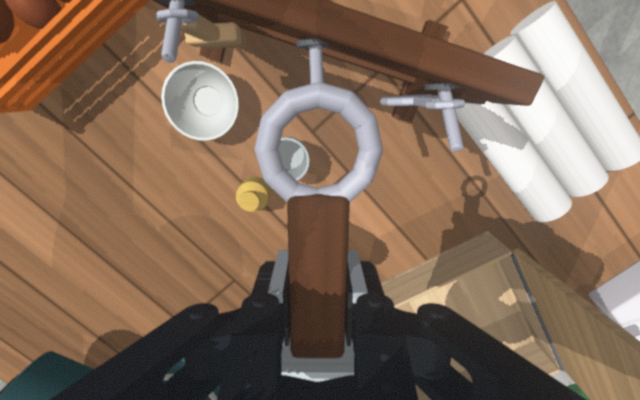

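```bash
python3 -c "
from h import *
from plant import r
s=r.read_state();T=Ro.from_rotvec(s['orientation']).as_matrix()
crop('w7',270,20,370,120,'pics/w7c.png',6)
p,X=cloud('w7');Y=(X-s['position'])@T*1000
hsv=cv2.cvtColor(p,cv2.COLOR_RGB2HSV)
for v in range(36,92,3):
  us=[u for u in range(295,335) if hsv[v,u,1]<60 and X[v,u,2]>.2]
  if us: 
    m=int(np.mean(us)); print(v,us[0],us[-1],Y[v,m],X[v,m]*1000)
"
```

```text
39 301 318 [114.5827  -6.8681 147.4539] [623.6181 290.9624 263.7096]
42 297 325 [110.8981  -5.0968 134.1498] [622.4695 287.0424 277.0147]
45 297 328 [109.0737  -4.3805 136.7119] [621.7785 285.2075 274.4532]
48 300 321 [107.4065  -6.0124 141.3389] [619.4486 285.0618 269.8269]
51 309 321 [104.8275  -2.0892 136.8499] [620.6356 280.5198 274.3164]
54 310 321 [102.3583  -2.0763 132.9932] [618.9925 278.6785 278.174 ]
57 310 322 [100.2407  -2.0822 133.1207] [617.5696 277.11   278.0472]
60 310 322 [ 98.0242  -1.3179 132.0012] [616.6528 274.9525 279.1673]
63 310 321 [ 95.7132  -2.0744 129.2428] [614.544  273.7438 281.9266]
66 310 322 [ 93.4212  -1.3127 126.28  ] [613.5753 271.5322 284.8901]
69 310 322 [ 91.2255  -1.3126 124.6414] [612.1052 269.9021 286.5295]
72 310 322 [ 88.9665  -1.3083 121.0303] [610.5964 268.2225 290.1414]
75 310 323 [ 86.8371  -1.3097 120.1032] [609.1693 266.6425 291.0692]
78 311 323 [ 84.7035  -0.57   118.8594] [608.2897 264.563  292.3136]
81 311 323 [ 82.5652  -0.5727 116.7955] [606.8562 262.9775 294.3783]
84 311 326 [ 79.0897  -0.3305 -37.8993] [604.7573 260.2621 449.0742]
87 300 334 [ 78.1721  -0.6526 -39.4078] [603.9039 259.7968 450.5831]
90 295 334 [ 77.2625  -1.6093 -39.2374] [602.5843 259.7622 450.4132]
```

View pics/w7c.png

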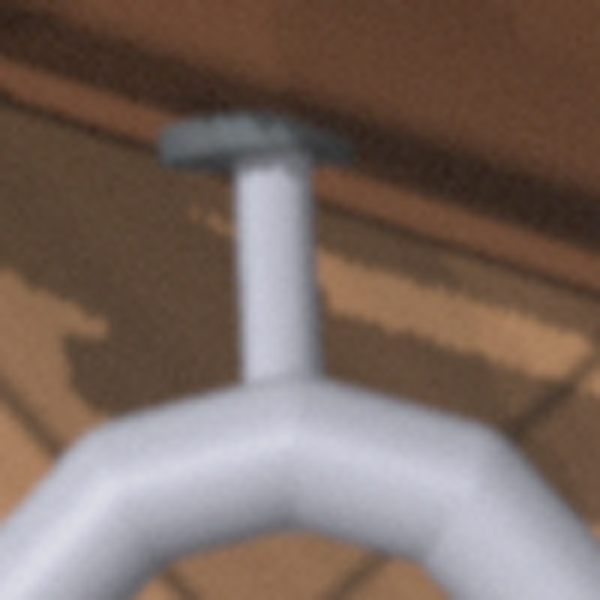

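The peg is clear: axis at columns 310–323, collar at (313,45), tip just under the wire. It measures 40° up, in line with the tool to about 3°. Next I'll put the eye on the peg's extended axis just beyond the tip, and look again.

Call:
{"op": "apply_moves", "data": {"series": [[[-0.2, -0.1, 3], -1], [[-0.2, -0.1, 6], -2], [[-0.2, -0.1, 9], -2], [[-0.2, -0.1, 11], -2], [[-0.2, -0.1, 12.5], -2], [[-0.2, -0.1, 13.3], -2], [[-0.2, -0.1, 13.3], -2], [[-0.2, -0.1, 13.3], -2]]}}

```text
clock: 10.85
position: [0.5504, 0.2013, 0.2794]
orientation: [2.847, 1.328, 0.002]
ft_force: [-0.3, -0.2, -1.9]
opening: 0.0212
```

```bash
python3 -c "
from h import *
shift();snap('wrist','w8');snap('scene','s8');crop('s8',330,130,500,290,'pics/s8c.png',3.7)"
```

```text
at [0.5504 0.2013 0.2794] az x 49.99627000602229 clk 10.85 F [-0.2774 -0.2408 -1.888 ] open 0.021198439987559634 j [ 0.3071 -0.0877  1.5499 -0.      1.6784  1.0053]
```

View pics/w8.png

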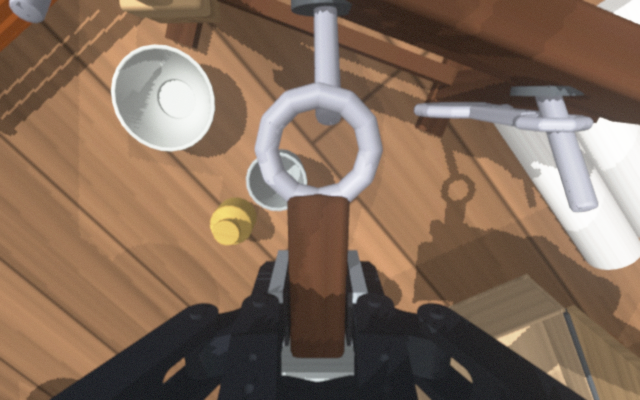

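View pics/s8c.png

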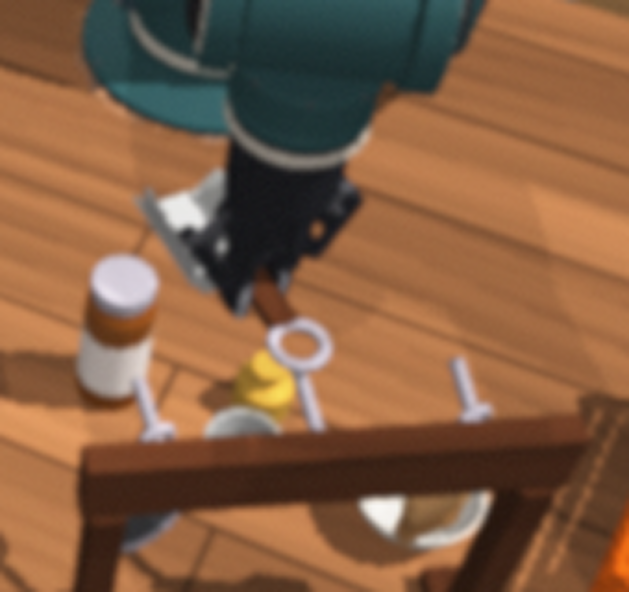

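```bash
cat > peg.py <<'E'
from h import *
from plant import r
import sys
n,v0,v1,u0,u1=sys.argv[1],*map(int,sys.argv[2:6])
s=r.read_state();T=Ro.from_rotvec(s['orientation']).as_matrix()
p,X=cloud(n);Y=(X-s['position'])@T*1000
hsv=cv2.cvtColor(p,cv2.COLOR_RGB2HSV)
for v in range(v0,v1,3):
  us=[u for u in range(u0,u1) if hsv[v,u,1]<70 and p[v,u].max()>90 and X[v,u,2]>.2 and Y[v,u,2]>-30]
  if us:
    m=int(round(np.mean(us))); print(v,us[0],us[-1],Y[v,m],X[v,m]*1000)
E
python3 peg.py w8 8 130 300 350
```

```text
8 315 335 [109.7577   2.6896   8.121 ] [623.0289 283.6812 271.1971]
11 314 336 [108.1247   2.6392   5.4003] [621.9382 282.4619 273.9165]
14 314 336 [107.0628   2.6524   5.6922] [621.2659 281.64   273.6237]
17 314 336 [105.6477   2.6232   3.9847] [620.3323 280.5743 275.33  ]
20 314 336 [104.2447   2.5931   2.2389] [619.4059 279.5184 277.0746]
23 314 337 [103.1144   3.006    2.098 ] [618.9955 278.387  277.2148]
26 314 337 [101.7741   2.9778   0.5878] [618.111  277.3779 278.7239]
29 314 337 [100.4564   2.9507  -0.8763] [617.2418 276.3855 280.1868]
32 314 337 [99.368   2.9609 -0.7783] [616.5501 275.5453 280.088 ]
35 314 337 [97.9414  2.9097 -3.2336] [615.5916 274.4846 282.542 ]
38 314 337 [96.6938  2.8876 -4.4732] [614.7716 273.5427 283.7806]
41 315 338 [95.5642  2.8875 -4.8003] [614.0451 272.6774 284.1068]
44 315 338 [94.3869  2.8768 -5.5628] [613.2795 271.7821 284.8683]
47 315 338 [93.149   2.8502 -6.9816] [612.462  270.8505 286.2861]
50 315 338 [91.9058  2.8181 -8.6195] [611.6369 269.9182 287.9229]
53 315 338 [90.8046  2.8206 -8.8343] [610.9307 269.073  288.1368]
56 315 338 [89.7035  
[... 454 characters left out ...]
481]
77 315 339 [ 81.7632   3.0756 -16.321 ] [605.3074 261.9808 295.6162]
80 315 340 [ 80.6789   3.444  -16.9374] [604.8921 260.9131 296.2318]
83 324 340 [ 79.5969   4.9348 -17.6676] [605.3379 259.1258 296.9619]
86 334 340 [ 78.5283   6.8975 -16.4687] [606.1557 257.0459 295.7631]
110 316 325 [ 70.1601   0.3824 -24.5938] [595.7784 254.821  303.878 ]
113 316 336 [ 69.1646   2.5543 -25.6612] [596.8012 252.6619 304.9457]
116 316 341 [ 67.8952   3.3754 -22.9173] [596.6168 251.1626 302.2012]
119 317 340 [ 66.8461   3.3696 -23.4142] [595.9375 250.3625 302.6972]
122 319 338 [ 65.552    3.4482 -21.2047] [595.1679 249.3213 300.4867]
125 325 331 [ 64.2295   3.523  -19.131 ] [594.377  248.2609 298.4119]
```

The peg now runs parallel to the tool, with y = +3 mm. The eye sits about 6 mm above the peg's axis. I'll centre it and slide down along the axis.

Call:
{"op": "apply_moves", "data": {"series": [[[0, 0.3, 0.4], 0], [[0, 0.3, 0.8], 0], [[0.4, 0.3, 1.1], 0], [[0.8, 0.3, 1.4], 0], [[1.2, 0.3, 1.8], 0], [[1.6, 0.3, 2.1], 0], [[1.6, 0.3, 2.1], 0], [[1.6, 0.3, 2.1], 0]]}}

```text
clock: 11.95
position: [0.5628, 0.2116, 0.2576]
orientation: [2.847, 1.328, 0.0]
ft_force: [-0.6, -0.0, -1.2]
opening: 0.0207
```

```bash
python3 -c "
from h import *
shift();snap('wrist','w9');snap('scene','s9');crop('s9',330,130,500,290,'pics/s9c.png',3.7)"; python3 peg.py w9 0 160 300 350
```

```text
at [0.5628 0.2116 0.2576] az x 49.998833119330975 clk 11.95 F [-0.5837 -0.0072 -1.1797] open 0.02072871643033024 j [ 0.3171 -0.0519  1.5507 -0.      1.6427  1.0153]
27 300 310 [ 98.3522  -4.6298 -20.0658] [622.4648 289.8165 277.8067]
30 300 313 [ 97.2527  -4.6122 -21.0436] [621.7712 288.9629 278.7843]
33 300 323 [ 96.5452  -2.5363 -19.172 ] [622.9069 287.0866 276.9128]
36 300 325 [ 95.5473  -2.539  -19.3394] [622.2633 286.3239 277.08  ]
42 307 330 [ 94.3245  -0.3773 -12.768 ] [623.1346 283.9982 270.5086]
45 306 331 [ 92.9719  -0.3863 -15.7532] [622.2574 282.9677 273.4935]
48 306 331 [ 91.7807  -0.3915 -17.4879] [621.4873 282.0584 275.2279]
51 306 331 [ 90.8885  -0.387  -16.1705] [620.9174 281.3722 273.9103]
54 306 331 [ 89.6776  -0.3935 -18.3603] [620.1334 280.4488 276.0999]
57 306 331 [ 88.7388  -0.3901 -17.3548] [619.5328 279.7275 275.0941]
60 306 332 [ 87.5455  -0.0346 -19.7373] [619.0373 278.5847 277.4764]
63 306 332 [ 86.4995  -0.0363 -20.2297] [618.3635 277.7846 277.9686]
66 306 332 [ 85.3797  -0.0461 -22.1236] [617.6357 276.9329 279.8622]
69 306 332 [ 84.3469  -0.048  -22.6611] [616.9701 276.143  280.3994]
72 306 332 [ 83.3281  -0.0483 -22.922 ] [616.3148 275.3629 280.6602]
75 306 332 [ 82.3011  -0.05   -23.4118] [615.6532 274.5772 281.1498]
78 306 332 [ 81.222   -0.0648 -26.1554] [614.9474 273.76   283.8931]
81 306 332 [ 80.2294  -0.0622 -25.9039] [614.3114 272.998  283.6414]
84 306 332 [ 79.113    0.1836 -38.5881] [613.7788 271.9837 296.3253]
114 306 334 [ 69.6135   0.2257 -35.9536] [607.7047 264.6805 293.6887]
117 306 334 [ 68.6368   0.2274 -35.9826] [607.0782 263.9313 293.7175]
120 306 306 [ 67.1053  -4.6651 -29.606 ] [602.3476 265.9041 287.3399]
```

View pics/w9.png

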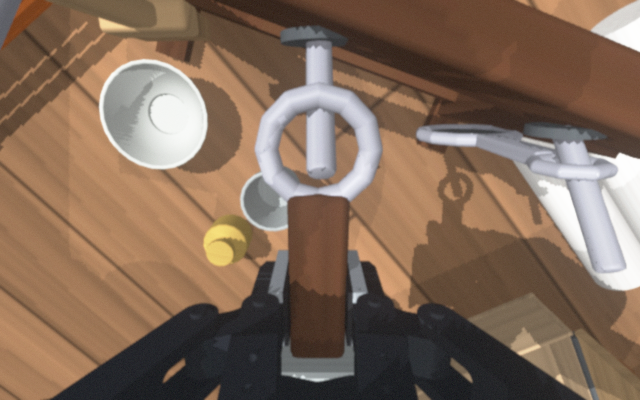

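View pics/s9c.png

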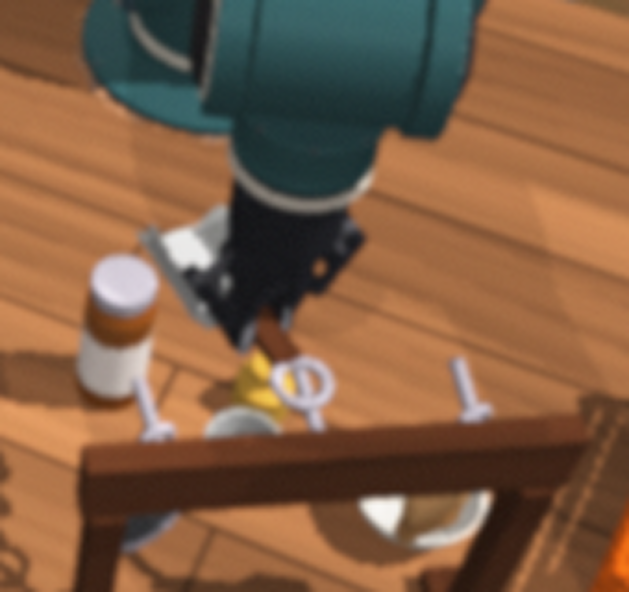

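The tip, at (320,170), is now seen inside the hole, and the eye is on the axis to within 1–2 mm. I'll slide deeper.

Call:
{"op": "apply_moves", "data": {"series": [[[0.4, 0, 0.3], 0], [[0.8, 0, 0.6], 0], [[1.2, 0, 1.0], 0], [[1.4, 0, 1.2], 0], [[1.4, 0, 1.2], 0], [[1.4, 0, 1.2], 0]]}}

```text
clock: 12.8
position: [0.5718, 0.2223, 0.2456]
orientation: [-2.847, -1.328, -0.0]
ft_force: [0.1, -0.2, -1.8]
opening: 0.0212
```

```bash
python3 -c "
from h import *
shift();snap('wrist','w10')"; python3 peg.py w10 0 160 300 350 | tail -15
```

```text
at [0.5718 0.2223 0.2456] az x 49.995975108986926 clk 12.8 F [ 0.1402 -0.2055 -1.8462] open 0.02122740595863798 j [ 0.3291 -0.0234  1.5423  0.      1.6227  1.0273]
81 301 332 [ 80.1812  -0.737  -26.4352] [622.7654 284.1403 272.1025]
84 306 332 [ 79.0724   0.2146 -38.4321] [622.7797 282.6785 284.0993]
114 333 333 [ 69.1223   4.8856 -29.6569] [619.9626 272.0546 275.323 ]
```

View pics/w10.png

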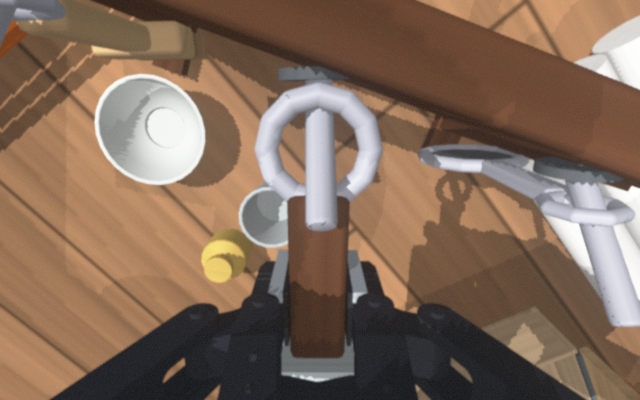

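The peg passes through the eye, with its tip over the handle at (320,222). To soften the swing I'll tip the scoop about 20° down before letting go, turning it in the grip about the peg.

Call:
{"op": "apply_moves", "data": {"series": [[[0, 0, 0.3], 0], [[0.1, 0, 0.6], 0], [[0.1, 0, 0.9], 0], [[0.1, 0, 1.2], 0], [[0.1, 0, 1.2], 0]]}}

```text
clock: 13.48
position: [0.5728, 0.2233, 0.2337]
orientation: [-2.847, -1.328, -0.002]
ft_force: [4.3, 3.6, 4.5]
opening: 0.0208
```

```bash
python3 -c "
from h import *
shift();snap('wrist','w11')"
```

```text
at [0.5728 0.2233 0.2337] az x 50.00073162509384 clk 13.475 F [4.2659 3.6229 4.4975] open 0.020755175697273226 j [ 0.3301 -0.0191  1.5572  0.0003  1.602   1.0282]
```

View pics/w11.png

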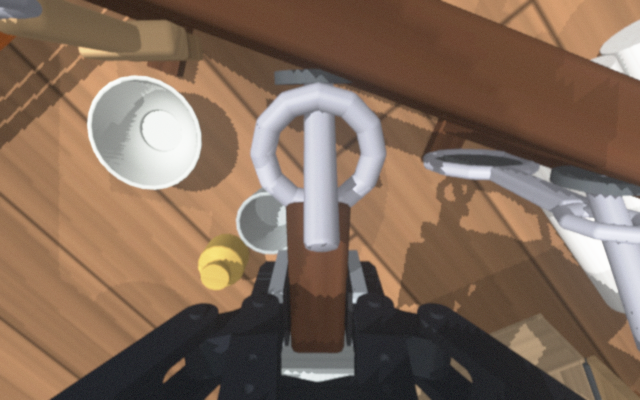

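The force is 7 N and the scoop is turning in the grip as planned. Continuing.

Call:
{"op": "apply_moves", "data": {"series": [[[0.1, 0, 0.3], 0], [[0.2, 0, 0.6], 0], [[0.3, 0, 0.9], 0], [[0.4, 0, 1.2], 0], [[0.4, 0, 1.2], 0]]}}

```text
clock: 14.15
position: [0.5749, 0.226, 0.2211]
orientation: [2.847, 1.327, -0.001]
ft_force: [-1.2, -4.2, 3.1]
opening: 0.0211
```

```bash
python3 -c "
from h import *
shift();snap('wrist','w12');snap('scene','s12');crop('s12',330,130,500,290,'pics/s12c.png',3.7)"
```

```text
at [0.5749 0.226  0.2211] az x 49.993694848655245 clk 14.15 F [-1.201  -4.1583  3.0505] open 0.021056576033153643 j [ 0.3334 -0.0083  1.5667 -0.0002  1.5838  1.0316]
```

View pics/w12.png

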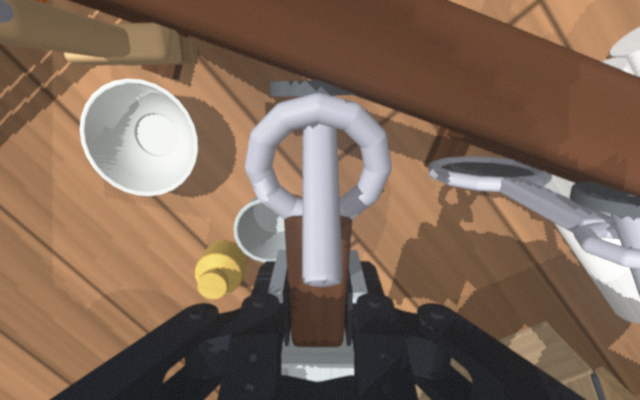

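View pics/s12c.png

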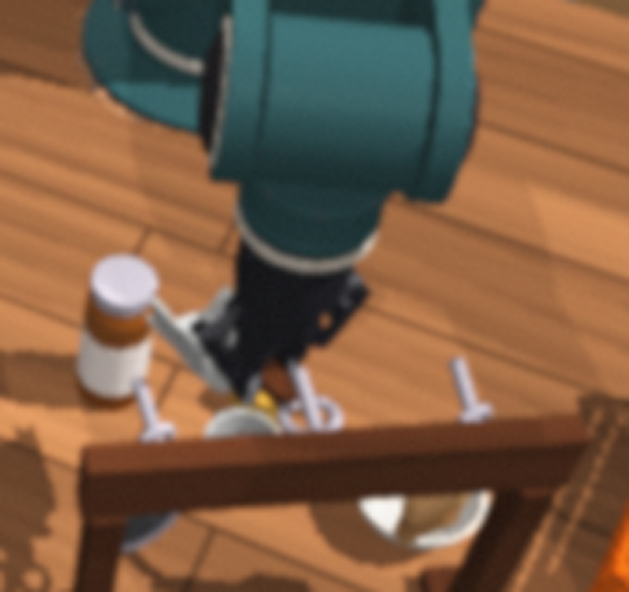

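The scoop is tilted down and the eye is deep on the peg (wire at (318,110), tip at (320,278)). Releasing.

Call:
{"op": "apply_moves", "data": {"series": [[[0, 0, 0], 0], [[0, 0, 0], 0], [[0, 0, 0], 0], [[0, 0, 0], 0], [[0, 0, 0], 0], [[0, 0, 0], 0], [[0, 0, 0], 0], [[0, 0, 0], 0]], "claw": 0.4}}

```text
clock: 15.25
position: [0.575, 0.2261, 0.2215]
orientation: [-2.847, -1.328, 0.0]
ft_force: [0.8, -0.2, -1.0]
opening: 0.0592
```

```bash
python3 -c "
from h import *
shift();snap('wrist','w13');snap('scene','s13');crop('s13',330,130,500,290,'pics/s13c.png',3.7)"
```

```text
at [0.575  0.2261 0.2215] az x 49.99965912668608 clk 15.25 F [ 0.8224 -0.1544 -1.005 ] open 0.05922144093217266 j [ 0.3334 -0.0086  1.5663  0.      1.5839  1.0315]
```

View pics/w13.png

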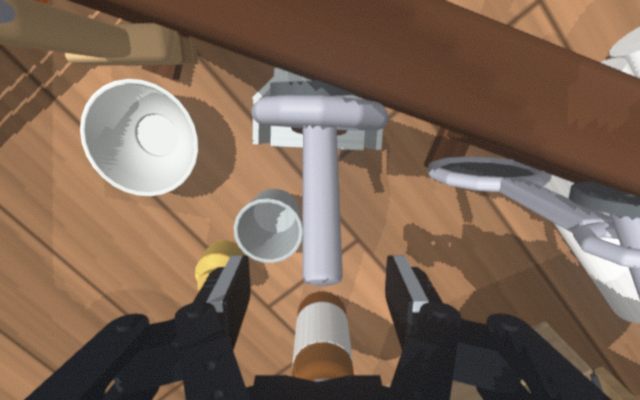

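View pics/s13c.png

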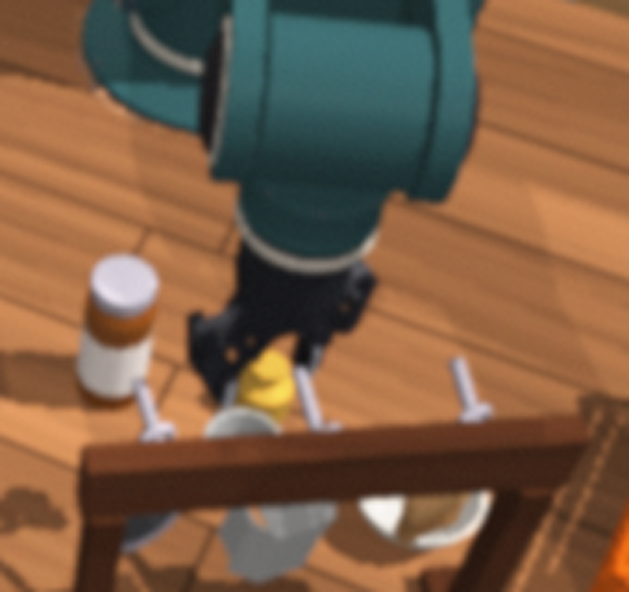

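The scoop hangs bowl-down on the peg: eye wire at (318,110) around the pin, bowl below it. I'll back the open fingers straight up.

Call:
{"op": "apply_moves", "data": {"series": [[[0, 0, -1], 0], [[0, 0, -3], 0], [[0, 0, -6], 0], [[0, 0, -10], 0], [[0, 0, -14], 0], [[0, 0, -18], 0], [[0, 0, -21], 0], [[0, 0, -21], 0], [[0, 0, -21], 0]]}}

```text
clock: 16.48
position: [0.5749, 0.2261, 0.4315]
orientation: [-2.847, -1.328, 0.0]
ft_force: [0.6, 0.5, -1.2]
opening: 0.0601
```

```bash
python3 -c "
from h import *
shift([.72,-.212,.43]);snap('wrist','w14');snap('top','t14');crop('t14',100,110,270,250,'pics/t14c.png',4)"
```

```text
at [0.5749 0.2261 0.4315] az x 49.99365478957986 clk 16.475 F [ 0.5933  0.53   -1.1965] open 0.06012851369509451 j [0.3334 0.0148 1.2052 0.     1.9217 1.0316]
[0.72, -0.212, 0.43] shift cm [-24.23  39.28   0.15]
```

View pics/w14.png

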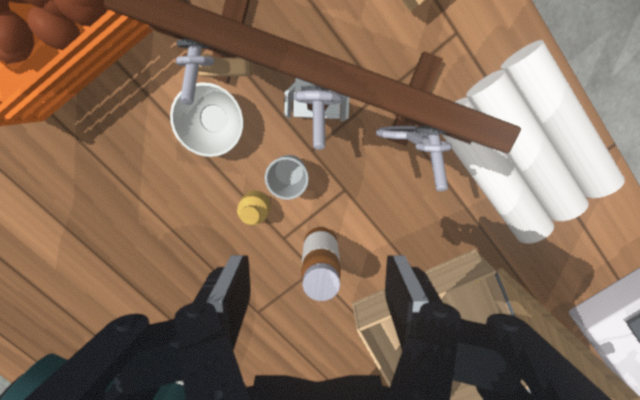

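The scoop hangs on the middle peg at (318,105), and the sieve and brush look undisturbed. Now over to the far side of the lid with the fingers shut.

Call:
{"op": "apply_moves", "data": {"series": [[[-1, 2, -1], 4], [[-4, 6, -2], 10], [[-6.5, 10, -2], 17], [[-9, 14.5, -2], 24], [[-11.5, 19, -2], 31], [[-14, 23.5, -2], 38], [[-17, 28, -2], 45], [[-20, 33, -2], 52], [[-22, 37, -2], 58], [[-24.2, 39.3, -2], 62.5], [[-24.2, 39.3, -2], 62.5], [[-24.2, 39.3, -2], 62.5]], "claw": -1}}

```text
clock: 18.08
position: [0.7203, -0.2121, 0.4516]
orientation: [-3.123, 0.343, 0.0]
ft_force: [-0.1, 0.2, 0.3]
opening: -0.0
```

```bash
python3 -c "
from h import *
shift([.72,-.212,.265]);snap('wrist','w15');snap('scene','s15');snap('top','t15')"
```

```text
at [ 0.7203 -0.2121  0.4516] az x -12.52492462845727 clk 18.075 F [-0.1195  0.2238  0.2688] open -1.4091000701195239e-05 j [-0.3204  0.3373  0.8067  0.0001  1.9978  1.469 ]
[0.72, -0.212, 0.265] shift cm [-0.02 -0.   18.66]
```

View pics/w15.png

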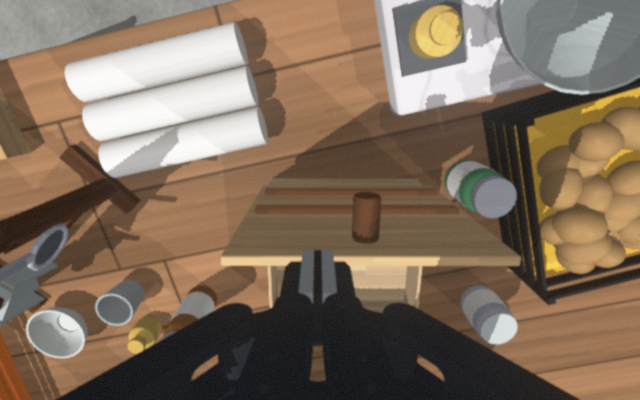

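View pics/s15.png

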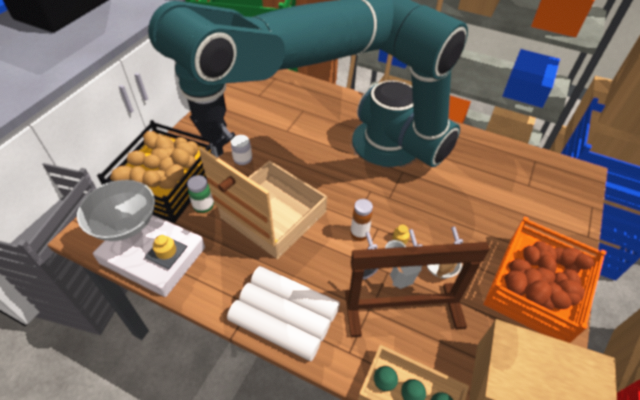

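The lid's free edge is level in the picture (row 258, columns 222–518), and the knob is at (366,215). I'll measure both in the tool frame.

```bash
python3 -c "
from h import *
from plant import r
s=r.read_state();T=Ro.from_rotvec(s['orientation']).as_matrix();e=T[:,0];print('e',e)
p,X=cloud('w15');Y=(X-s['position'])@T*1000
for u in (240,270,400,450,500):
  for v in (238,244,250,255,257,259,261): print(u,v,p[v,u],Y[v,u],X[v,u]*1000)
print('knob')
for u,v in [(366,200),(366,215),(366,232),(355,215),(378,215)]: print(Y[v,u],X[v,u]*1000)
print('hinge side face'); 
for u,v in [(300,185),(300,200),(420,185)]: print(Y[v,u],X[v,u]*1000)
for P in ([.6582,-.1207,.08],[.6067,-.3663,.08]): print('hinge',(np.array(P)-s['position'])@T*1000)
"
```

```text
e [ 0.9765 -0.2155  0.0006]
240 238 [116  96  73] [-61.0443 -74.1391 157.5345] [ 676.7506 -125.5456  294.5151]
240 244 [113  96  70] [-61.0616 -71.2847 143.7971] [ 676.1108 -128.3274  308.2525]
240 250 [117  97  72] [-61.7682 -68.9865 132.5074] [ 674.9192 -130.418   319.5418]
240 255 [141 116  85] [-60.9482 -66.5144 120.8851] [ 675.1807 -133.0073  331.1646]
240 257 [214 178 131] [-62.0729 -66.2627 119.3031] [ 674.0272 -133.0105  332.746 ]
240 259 [237 207 152] [-64.2063 -66.4947 119.7152] [ 671.9942 -132.3242  332.3326]
240 261 [237 207 152] [-65.5989 -66.3747 118.678 ] [ 670.6078 -132.1412  333.3689]
270 238 [109  91  67] [-61.4779 -45.1803 158.3496] [ 670.0878 -153.7307  293.6998]
270 244 [114  94  69] [-62.0408 -43.6105 145.7623] [ 669.1927 -155.1408  306.2867]
270 250 [118  97  73] [-61.4268 -41.7978 131.6538] [ 669.3936 -157.0415  320.3956]
270 255 [149 124  92] [-61.215  -40.4754 121.2822] [ 669.3097 -158.3771  330.7674]
270 257 [220 183 134] [-62.4717 -40.3611 119.9553] [ 668.0571 -158.2178  332.0936]
270 259 [235 206 151] [-64.5437 -40.4855 120.2382] [ 666.0606 -157.6499  331
[... 1711 characters left out ...]
.5485] [ 623.3746 -352.6755  333.4994]
500 261 [156 131  96] [-66.7109 160.0992 119.6592] [ 620.7235 -353.0558  332.3872]
knob
[-18.2554  44.4624 143.7087] [ 692.971  -250.5792  308.366 ]
[-32.535   45.032  143.6784] [ 678.9041 -248.0585  308.3879]
[-48.9765  45.6175 143.1176] [ 662.7223 -245.0875  308.9391]
[-34.8667  35.7853 150.1063] [ 678.6233 -238.5274  301.9586]
[-34.3593  56.8302 148.5814] [ 674.5832 -259.1871  303.4838]
hinge side face
[-75.9143 -27.5508 407.1696] [ 652.3337 -167.8668   44.8714]
[-64.4687 -22.0079 289.2496] [ 662.2489 -175.7309  162.798 ]
[-76.7608 172.0013 408.5972] [ 608.5098 -362.5492   43.4433]
hinge [-80.3285 -74.8737 372.0384]
hinge [-77.6985 176.054  372.04  ]
```

```bash
python3 -c "
import numpy as np
s=205.
for th in np.arange(1.6,-.06,-.08):
  a=-s*np.cos(th)+10*np.sin(th); h=s*np.sin(th)+10*np.cos(th)
  print(round(th,2),'dx %.2f dz %.2f cm'%((a+11-77.5)/10,(268-(80+h-17))/10))
"
```

```text
1.6 dx -5.05 dz 0.04 cm
1.52 dx -6.69 dz -0.02 cm
1.44 dx -8.33 dz 0.04 cm
1.36 dx -9.96 dz 0.24 cm
1.28 dx -11.57 dz 0.57 cm
1.2 dx -13.15 dz 1.03 cm
1.12 dx -14.68 dz 1.61 cm
1.04 dx -16.17 dz 2.31 cm
0.96 dx -17.59 dz 3.13 cm
0.88 dx -18.94 dz 4.06 cm
0.8 dx -20.22 dz 5.10 cm
0.72 dx -21.40 dz 6.23 cm
0.64 dx -22.50 dz 7.46 cm
0.56 dx -23.49 dz 8.76 cm
0.48 dx -24.37 dz 10.15 cm
0.4 dx -25.14 dz 11.60 cm
0.32 dx -25.79 dz 13.10 cm
0.24 dx -26.32 dz 14.66 cm
0.16 dx -26.73 dz 16.25 cm
0.08 dx -27.00 dz 17.86 cm
-0.0 dx -27.15 dz 19.50 cm
```

Call:
{"op": "apply_moves", "data": {"series": [[[0, 0, 4], 0], [[0, 0, 8], 0], [[0, 0, 12], 0], [[0, 0, 15], 0], [[0, 0, 17], 0], [[0, 0, 18.4], 0], [[0, 0, 18.4], 0], [[0, 0, 18.4], 0]]}}

```text
clock: 19.23
position: [0.7208, -0.2119, 0.2689]
orientation: [3.123, -0.342, 0.002]
ft_force: [-0.5, -0.0, 0.5]
opening: 0.0
```

Call:
{"op": "apply_moves", "data": {"series": [[[-2, 0, 0], 0], [[-3.5, 0, 0], 0], [[-4.7, 0, 0], 0], [[-5.5, 0, 0], 0], [[-6.5, 0, 0], 0], [[-7.5, 0, 0], 0], [[-8.5, 0, 0.1], 0], [[-9.5, 0, 0.2], 0], [[-10.5, 0, 0.3], 0], [[-11.6, 0, 0.6], 0], [[-11.6, 0, 0.6], 0]]}}

```text
clock: 20.6
position: [0.6065, -0.1866, 0.2615]
orientation: [3.123, -0.342, -0.0]
ft_force: [-0.2, 0.2, -0.8]
opening: -0.0003
```

```bash
python3 -c "
from h import *
shift();snap('wrist','w16')"
```

```text
at [ 0.6065 -0.1866  0.2615] az x -12.505474611388644 clk 20.6 F [-0.171   0.227  -0.7995] open -0.0002806634763952807 j [-0.3387  0.0203  1.4731 -0.0001  1.6485  1.4504]
```

View pics/w16.png

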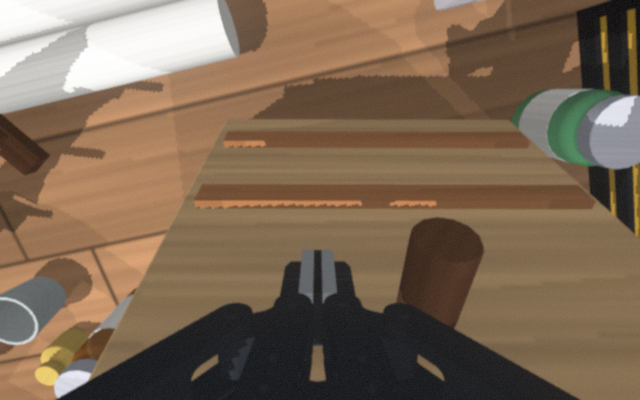

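The lid is following (force under 1 N) and the knob, at (440,270), stays clear of the fingers. Continuing the arc.

Call:
{"op": "apply_moves", "data": {"series": [[[-1.5, 0, 0.4], 0], [[-3, 0, 1], 0], [[-4.5, 0, 1.7], 0], [[-6, 0, 2.5], 0], [[-7.3, 0, 3.5], 0], [[-8.6, 0, 4.5], 0], [[-9.8, 0, 5.6], 0], [[-10.9, 0, 6.9], 0], [[-11.9, 0, 8.2], 0], [[-12.8, 0, 9.5], 0], [[-12.8, 0, 9.5], 0]]}}

```text
clock: 22.02
position: [0.4815, -0.1589, 0.1655]
orientation: [-3.123, 0.342, 0.002]
ft_force: [-0.2, -0.2, -0.5]
opening: 0.0
```

```bash
python3 -c "
from h import *
shift();snap('wrist','w17');snap('scene','s17');crop('s17',180,100,360,260,'pics/s17c.png',3.7)"
```

```text
at [ 0.4815 -0.1589  0.1655] az x -12.508971226054443 clk 22.025 F [-0.1613 -0.2392 -0.5129] open 3.509736734545668e-05 j [-0.369  -0.2367  1.8643 -0.      1.5155  1.4202]
```

View pics/w17.png

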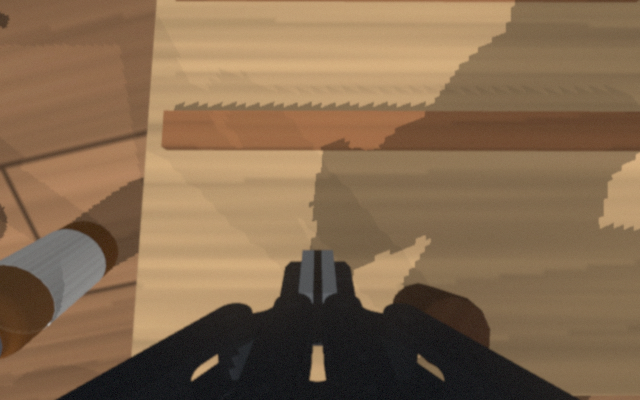

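View pics/s17c.png

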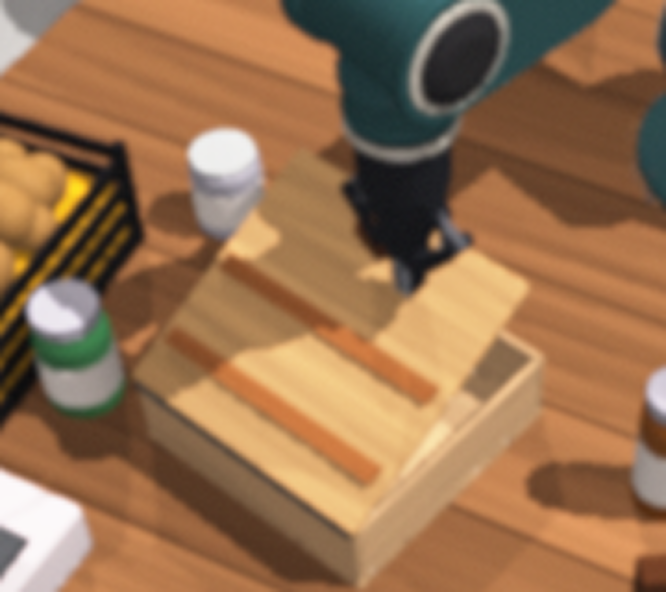

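The lid is about 0.5 rad from shut and all is clear. I'll lower it nearly closed.

Call:
{"op": "apply_moves", "data": {"series": [[[-0.4, 0, 0.8], 0], [[-0.8, 0, 1.6], 0], [[-1.1, 0, 2.4], 0], [[-1.4, 0, 3.2], 0], [[-1.7, 0, 4], 0], [[-1.9, 0, 4.8], 0], [[-2.1, 0, 5.6], 0], [[-2.3, 0, 6.4], 0], [[-2.5, 0, 7.2], 0], [[-2.6, 0, 8], 0], [[-2.7, 0, 8.6], 0], [[-2.7, 0, 8.6], 0]]}}

```text
clock: 23.62
position: [0.4556, -0.1531, 0.08]
orientation: [-3.123, 0.342, 0.001]
ft_force: [1.2, 0.1, -0.5]
opening: -0.0002
```

Call:
{"op": "apply_moves", "data": {"series": [[[0, 0, 0.2], 0], [[0, 0, 0.4], 0], [[0, 0, 0.6], 0], [[0, 0, 0.6], 0]]}}

```text
clock: 24.12
position: [0.4562, -0.1533, 0.0769]
orientation: [3.123, -0.342, 0.001]
ft_force: [-14.6, 5.6, 28.4]
opening: 0.0003
```

```bash
python3 -c "
from h import *
shift();snap('wrist','w18');snap('scene','s18');crop('s18',180,100,360,260,'pics/s18c.png',3.7)"
```

```text
at [ 0.4562 -0.1533  0.0769] az x -12.49904552845397 clk 24.125 F [-14.6322   5.5693  28.3807] open 0.0002555273884301291 j [-0.3772 -0.2438  2.0168 -0.0001  1.3678  1.4118]
```

View pics/s18c.png

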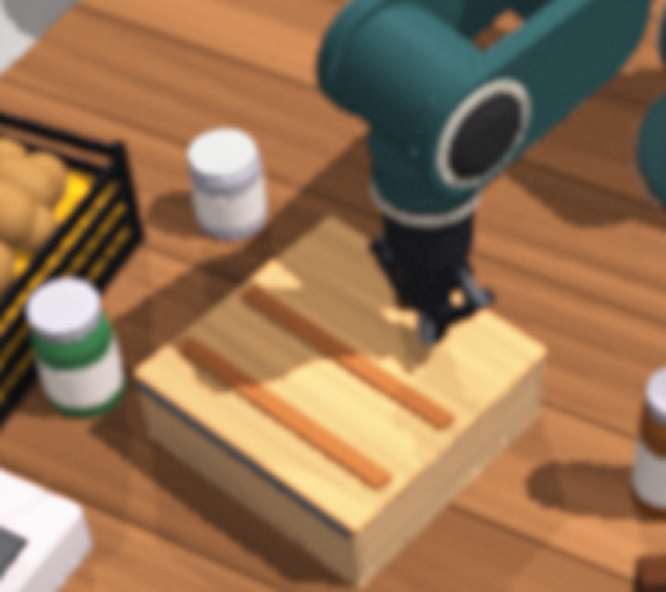

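The lid lies flat and the press has met firm resistance: 28 N up at the tips, and the arm stopped short of its target. Retreating, then the final checks.

Call:
{"op": "apply_moves", "data": {"series": [[[0, 0, -0.5], 0], [[0, 0, -2], 0], [[0, 0, -6], 0], [[0, 0, -11], 0], [[0, 0, -17], 0], [[0, 0, -23], 0], [[0, 0, -23], 0], [[0, 0, -23], 0]]}}

```text
clock: 25.22
position: [0.4558, -0.1532, 0.3044]
orientation: [-3.123, 0.342, 0.0]
ft_force: [-0.3, 0.5, -1.9]
opening: -0.0
```

```bash
python3 -c "
from h import *
shift();snap('wrist','w19');snap('scene','s19');snap('top','t19')
crop('s19',330,190,500,340,'pics/s19c.png',4);crop('t19',100,110,270,250,'pics/t19c.png',4)
p,X=cloud('w19')
for u,v in [(60,60),(200,60),(320,60),(500,60),(200,150),(320,200),(150,250),(500,200),(120,320),(560,250)]: print('w',u,v,p[v,u],X[v,u])
a,Xt=cloud('t19')
hs=cv2.cvtColor(a,cv2.COLOR_RGB2HSV)
for v in range(140,185,3): print(v,[(u,tuple((Xt[v,u]*1000).round().astype(int).tolist())) for u in range(174,204,3) if hs[v,u,1]<90])
"
```

```text
at [ 0.4558 -0.1532  0.3044] az x -12.502519717121526 clk 25.225 F [-0.264   0.4755 -1.8787] open -2.690881613659422e-05 j [-0.3772 -0.3198  1.7075  0.      1.754   1.4118]
w 60 60 [159 119  86] [0.631  0.1289 0.0006]
w 200 60 [138 102  75] [ 0.594  -0.0377  0.0012]
w 320 60 [236 206 149] [ 0.5563 -0.1782  0.0903]
w 500 60 [113  84  61] [ 0.5148 -0.3934  0.0035]
w 200 150 [117  88  64] [ 0.4891 -0.0033  0.0022]
w 320 200 [221 184 132] [ 0.416  -0.1473  0.0925]
w 150 250 [152 112  83] [0.367  0.1125 0.0013]
w 500 200 [97 74 58] [ 0.3338 -0.3832  0.0013]
w 120 320 [119  88  63] [0.2646 0.2008 0.    ]
w 560 250 [143 107  78] [ 0.2396 -0.4619  0.0026]
140 []
143 []
146 []
149 []
152 []
155 [(189, (635, 273, 272)), (192, (635, 265, 275))]
158 [(183, (626, 284, 279)), (186, (626, 277, 281)), (189, (627, 271, 278)), (192, (630, 268, 265)), (195, (631, 263, 259))]
161 [(180, (622, 296, 264)), (183, (618, 283, 282)), (186, (619, 277, 278)), (189, (619, 270, 278)), (192, (626, 272, 250)), (195, (626, 265, 249)), (198, (644, 281, 173)), (201, (644, 273, 174))]
164 [(180, (618, 300, 251)), (183, (612, 284, 276)), (186, (674, 370, 0)), (189, (609, 266, 291)), (192, (609, 259, 290)), (198, (636, 280, 175)), (201, (636, 272, 176))]
167 [(183, (606, 285, 272)), (186, (610, 285, 252)), (189, (612, 280, 246)), (192, (600, 256, 299)), (195, (600, 248, 301)), (201, (627, 271, 177))]
170 [(189, (619, 302, 177)), (192, (608, 278, 227)), (195, (594, 249, 297))]
173 [(189, (611, 301, 177)), (192, (611, 293, 178))]
176 [(189, (603, 302, 173)), (192, (603, 292, 178)), (195, (603, 285, 176)), (198, (603, 277, 179)), (201, (603, 269, 178))]
179 [(189, (595, 300, 177)), (192, (600, 301, 148)), (195, (594, 283, 181)), (198, (595, 276, 179)), (201, (611, 294, 91))]
182 [(192, (586, 291, 179)), (195, (595, 298, 132)), (198, (599, 297, 107))]
```

View pics/w19.png

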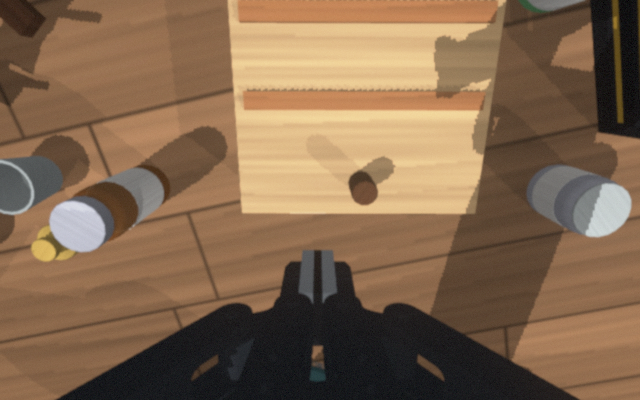

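View pics/t19c.png

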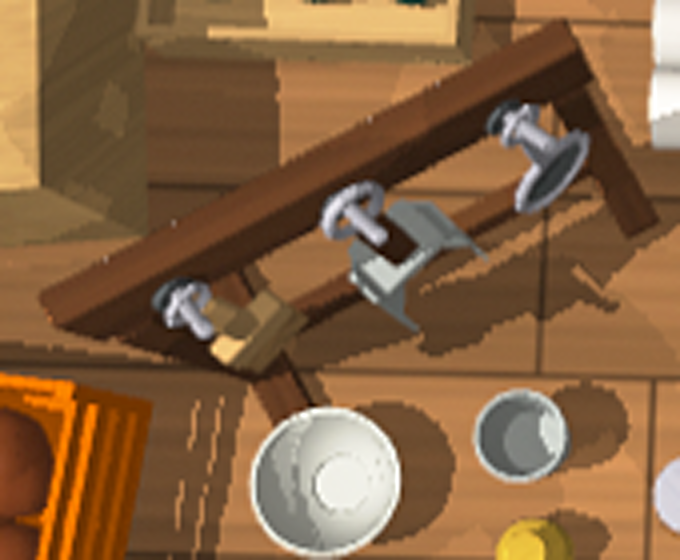

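View pics/s19.png

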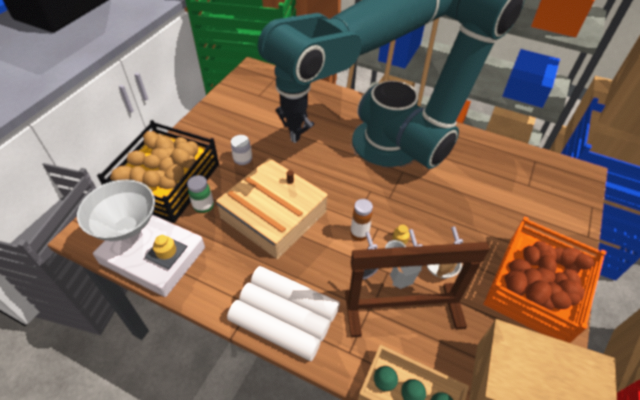

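```bash
python3 -c "
from h import *
for n,b in (('w19',(120,210,250,470)),('t19',(160,260,330,430))):
  p,X=cloud(n); v0,v1,u0,u1=b; P=X[v0:v1,u0:u1].reshape(-1,3); P=P[(P[:,2]>.08)&(P[:,2]<.105)]
  A=np.c_[P[:,:2],np.ones(len(P))]
  for _ in range(3):
    c=np.linalg.lstsq(A,P[:,2],rcond=None)[0]; k=np.abs(A@c-P[:,2])<.003; A,P=A[k],P[k]
  e=np.array([.9765,-.2155]);h=np.array([.6325,-.2435])
  print(n,len(P),'tilt toward front rad',-c[:2]@e,'z at hinge',c[:2]@h+c[2],'z at front',c[:2]@(h-.25*e)+c[2])
# eye ring points from retreat picture w14
p,X=cloud('w14'); hs=cv2.cvtColor(p,cv2.COLOR_RGB2HSV)
for v in range(82,160,4): print(v,[(u,tuple((X[v,u]*1000).round().astype(int).tolist())) for u in range(296,342,5) if hs[v,u,1]<60 and X[v,u,2]>.2])
R=np.array([.624,.284,.262]);az=np.radians(49);
for z in (.256,.26,.264): print('eye center from top',z,onz('t19',100+353/4-.5,110+213/4-.5,z))
"
```

```text
w19 18958 tilt toward front rad -0.0008397423256046708 z at hinge 0.09173457559702512 z at front 0.09152464001562395
t19 1936 tilt toward front rad 0.00015668305140537008 z at hinge 0.0902688357400121 z at front 0.09030800650286344
82 []
86 [(311, (621, 290, 278)), (316, (625, 288, 277))]
90 [(301, (612, 294, 265)), (306, (616, 291, 275)), (311, (619, 288, 278)), (316, (623, 285, 278)), (321, (626, 283, 279)), (326, (629, 280, 277)), (331, (632, 278, 294))]
94 [(296, (607, 294, 270)), (301, (611, 291, 277)), (306, (614, 288, 281)), (311, (617, 286, 282)), (316, (621, 283, 284)), (321, (624, 280, 283)), (326, (627, 277, 281)), (336, (634, 272, 277)), (341, (636, 270, 294))]
98 [(296, (605, 291, 272)), (301, (609, 288, 278)), (306, (612, 286, 282)), (311, (615, 283, 282)), (316, (619, 280, 283)), (321, (622, 278, 283)), (326, (625, 275, 281)), (331, (628, 272, 281)), (336, (631, 269, 277)), (341, (635, 266, 272))]
102 [(301, (605, 286, 256)), (306, (609, 283, 252)), (311, (612, 280, 250)), (316, (616, 278, 280)), (321, (620, 275, 279)), (326, (623, 271, 250)), (331, (626, 268, 255)), (336, (629, 267, 273)), (341, (633, 263, 265))]
106 [(311, (610, 277, 245)), (316, (614, 275, 283)), (321, (618, 273, 280))]
110 [(316, (612, 273, 284)), (321, (616, 270, 283))]
114 [(316, (610, 271, 285)), (321, (614, 268, 287))]
118 [(316, (608, 268, 290)), (321, (612, 266, 290))]
122 [(316, (606, 266, 292)), (321, (610, 263, 292))]
126 [(316, (604, 264, 294)), (321, (608, 261, 295))]
130 [(316, (603, 261, 296)), (321, (606, 259, 296))]
134 [(316, (601, 259, 299)), (321, (604, 257, 299))]
138 [(316, (599, 257, 302)), (321, (602, 254, 302))]
142 [(316, (597, 255, 304)), (321, (600, 252, 304))]
146 [(316, (595, 252, 306)), (321, (598, 250, 304))]
150 []
154 []
158 []
eye center from top 0.256 [0.62   0.2801 0.256 ]
eye center from top 0.26 [0.6191 0.2788 0.26  ]
eye center from top 0.264 [0.6182 0.2775 0.264 ]
```

The lid fits flat to under 1 mrad in both views, with its top at 90–92 mm as it should be. The eye centre is about 7 mm along the pin from its root and about 6 mm off its axis, inside the limits. Nothing else has moved visibly and the robot is clear, so I'm handing in.

```bash
python3 -c "
from plant import r
print(r.read_state()['clock']); print(r.sign_off())"
```

```text
25.375
the job is handed in; nothing more can be done
None
```

The scoop hangs bowl-down on the empty middle peg, and the lid is fully shut. I handed the job in at 25.4 s of the 61 s allowed; `sign_off` gives no verdict.

**What I did**
- **Scoop:** I gripped it by the handle and slid its eye down along the peg. Before letting go I tipped it down in the grip so it would not swing hard.
- **Lid:** I pushed it down with shut fingers at no more than about 0.65 rad/s, as commanded. I pressed it home with about 30 N at the wrist, then backed away.

**Last checks**
- **Lid:** the plane fits from two cameras show under 1 mrad of tilt, with the lid's top at 90–92 mm.
- **Eye on the peg:** it sits about 7 mm along the pin from its root and about 6 mm off its axis, which is inside the limits. This is an estimate from the pictures.
- **Other goods:** the sieve, brush and table goods look unmoved in the last pictures. The small weight was not checked once the lid was shut.
- **Robot:** it stood clear, with only about 2 N of residual force reading at the wrist.

**What disagreed with the description**
- **Fingertips:** they measured about 17 mm behind the reported TCP, not 19 mm ahead of it. My first grasp closed on air because of this, and I regripped about 37 mm lower.
- **Pegs:** they stand about 17–19° off square to the rail. I lined the scoop up with the measured pin instead.

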